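# Hang the cork caddy on its cleat

### The job

Pick the wooden cork caddy up by its handle and hang it on the cleat of the small upright board: with the caddy's bottom tilted well out from the board, bring its slanting rear strip over the cleat and lower it until the cleat carries it, then swing the bottom in so that the foot tucks under the keeper bar and the caddy hangs upright and flush, and only then let go. Do it gently, pressing only lightly on the board (never over 30 N, twisting against it included), since the cleat's exact height has to be felt for, and leave everything else on the bench where it is.

Things in the scene. Friction and masses are not known exactly. Their poses are not given: they have to be found in the camera images.
- caddy_center (a point): Centre (67.5 mm over the underside) of the loose cork caddy, an open wooden tote, 0.3 to 0.5 kg. Caddy axes: z up, x to its front, y along its back. Box 80 (x) by 110 (y) by 95 mm high, a few corks low inside; the back of the box is 40 mm behind this point. A slanting strip and a foot stick out at its back (-x).
- caddy_handle (a point): Middle of the caddy's handle, a board on the box's middle plane, 10 mm thick (x), 70 mm long (y), rising 40 mm over the rim, its top 135 mm over the underside; this point is 20 mm below that top, 115 mm over the underside. Pinch it across x. Same axes as the caddy. 30 mm of free space on either side above the rim.
- strip_tip (a point): Rear lower end, mid-width, of the aluminium strip on the caddy's back: 5 mm thick, 90 mm wide, slanting 45 degrees down and backward. 62 mm behind and 5.5 mm above caddy_center, caddy axes. The end edge of its lower face is at x -60.5, z +4 mm, that of its upper face at x -64, z +7.5 mm from caddy_center.
- foot_end (a point): Rear end of the wooden foot near the bottom of the caddy's back, 60 mm wide, 10 mm high: 64 mm behind and 58.5 mm below caddy_center, caddy axes. This end face lies on the board when the caddy hangs home. Once the strip is down in the V and the foot is under the keeper (this point within 8 mm of the face), the caddy's weight swings it the last bit home when it is let go.
- caddy: The same caddy; origin at the centre of its underside, same axes. Hanging home it is upright, its x axis along the board's x, its origin 64 mm out from the board's face and 68 mm below the true V of the cleat.
- board: Fixed upright plywood board, 220 wide (y), 160 high, 18 mm thick, feet behind it. Origin at the bottom middle of its face, on the bench; z up, x straight out of the face, which looks away from the robot's base, y along the face. Carries a rigidly clamped steel rail set, 130 mm wide: the cleat and, below it, a keeper bar.
- board_vee (a point): NOMINAL bottom of the V pocket between board face and cleat, mid-width, 123 mm over the bench, axes as the board. The cleat is a 5 mm plate rising outward at 45 degrees; its lip is 15 mm out and 15 mm above the V (outermost corner 18.5 out, 11.5 above). The true V is straight above or below this point by up to 14 mm, not measured: feel for it while lowering.
- board_keeper (a point): NOMINAL middle of the front of the keeper bar, 10 mm out from the face and 42 mm below the V; the bar is 12 mm high and shifts up or down together with the cleat. It blocks the foot while the strip passes over the lip unless the caddy's bottom is tilted out by over 10 degrees (20 is comfortable). Hanging home, the foot is 6 mm below the bar.
- spool: Bystander: cardboard twine spool, 60 mm across, 50 mm high, standing; origin at the centre of its underside.
- gluejar: Bystander: amber glass jar, 56 mm across, 70 mm high; origin at the centre of its underside.
- cork: Bystander: loose cork lying on the bench, 24 mm thick, 45 mm long; origin at its underside.
- scissors: Bystander: small steel scissors lying on the bench, about 130 mm long.
- bottle1: Bystander: dark wine bottle, 76 mm across, 300 mm high, standing; origin at the centre of its underside.
- bottle2: Bystander: a second such bottle.
- bottle3: Bystander: a third such bottle.
Not all that is in view belongs to the job. Leave any pink look-alike of the board alone.

How it is judged:
On the way, in this order (a step that is already met when the one before it is completed fails the run):
1. the caddy is lifted clear of the bench in the gripper (height (world z) of caddy above 0.03 m and contact force between the fingers and caddy above 1 N), for 0.2 s.
2. still held and with its bottom tilted out by more than 8 degrees, the caddy bears on the rail with its strip behind the cleat's lip (contact force between the fingers and caddy above 0.5 N and angle between caddy's own z axis and vertical above 0.14 rad and x of foot_end in the frame of board above 0.012 m and x of strip_tip in the frame of board below 0.012 m and contact force between caddy and board above 1 N), for 0.15 s.
3. still held, the caddy has been swung in upright within 4.5 degrees, strip and foot within 8 mm of the board's face under the keeper, bearing on the rail (contact force between the fingers and caddy above 0.5 N and angle between caddy's own z axis and vertical below 0.08 rad and x of each of foot_end, strip_tip in the frame of board below 0.008 m and contact force between caddy and board above 1 N), for 0.15 s.
At the end, for the whole second after the job is handed in: The caddy hangs released and at rest on the board's cleat, its strip within 6 mm of the board face behind the lip, its foot within 4 mm of the face under the keeper, upright within 3.5 degrees (angle between caddy's own z axis and vertical below 0.06 rad and x of foot_end in the frame of board below 0.004 m and x of strip_tip in the frame of board below 0.006 m and z of strip_tip in the frame of board between 0.105 and 0.15 m and contact force between caddy and board above 1 N and contact force between the fingers and caddy below 0.1 N and linear speed of caddy below 0.02 m/s); the robot touches nothing.
It fails at once if the caddy is pressed, twisted or knocked against the board with more than 30 N in all contacts together (contact force between caddy and board above 30 N).
It fails at once if the arm or gripper hits the board (contact force between the arm and board above 5 N).
It fails at once if another thing on the bench is moved by more than 30 mm (distance of any of spool, gluejar, cork, scissors, bottle1, bottle2, bottle3 from where it was at the start of the episode above 0.03 m).
It also fails if it takes over 64 s, if anything falls off the work surface, if the arm or the gripper's body presses on something with over 40 N, if the wrist force passes 120 N, or if a joint passes its speed limit or range.

### The arm

A 6-joint arm with a two-finger parallel gripper is mounted at the origin on the work surface. World frame = base frame: x ahead of the robot, y to its left, z up, the work surface at z = 0. Lengths are in m, angles in rad, forces in N, time in s.
With the tool pointing down it reaches from about 0.375 to 0.9 m from the base axis. Payload 3.1 kg.
Tool frame: the origin (TCP) lies midway between the tips of the shut fingers; the grasp point (between the pads) lies 19 mm behind it; z points along the fingers, x is the direction in which the jaws open and shut, and the axes are right-handed (so a half turn about z gives the same grasp; the last joint's range is limited). The gripper opens to 87 mm and grips with 3 to 60 N. Pads are 19 mm wide; open, the fingers measure 117 mm over their backs; the gripper's body (75 mm by 190 mm) begins 51 mm behind the grasp point.
Start: joints at [-1.484, 0.527, 1.433, -0, 1.181, -0.178], TCP at [0.164, -0.603, 0.223] pointing down, gripper open.
Joint ranges: [-3.08, 3.08], [-0.75, 2.2], [0.22, 2.44], [-1.43, 4.57], [0, 2.65], [-2.85, 2.85]. Speed limits (rad/s): [2.79, 2.79, 3.14, 3.14, 3.14, 3.14].

### API

Orientations are given as a unit quaternion [x, y, z, w].
In Python, from rig import * gives the robot as it stands.
- The arm moves only by the tool drive_tool, never from a script. Its argument "plan" is a list of rows, each an object with "offset": the shift along the tool's x, y, z in cm, a list of three; "delta_rot": the turn, a rotation vector about the tool's x, y, z in degrees, a list of three; "jaw": the finger opening in cm, from 0 to 8.7. In form: [{"offset": [dx, dy, dz], "delta_rot": [wx, wy, wz], "jaw": jaw}, ...]. A call has exactly 8 rows; each row is the pose to reach, as a shift and turn from the pose commanded when the call began, along the tool's axes at that moment; what a row does not reach only later rows make up. A row lasts 1/12 s, in which the tool goes at most 41.7 mm and 7.16 degrees, less where a joint would pass 70% of its speed; a pose out of reach is approached as far as the arm can. A call with a gripper value outside its range is refused whole. The fingers move at their own pace and stop on an object; "squeeze" is the grip in N (left out, the last holds). Time passes only in rows, so rows that repeat a pose let the fingers close, or fill a call up. It gives the time, the measured TCP pose, the force and the opening at its end, in the units of the state.
- get_obs(): the state, without advancing time (a new reading comes with each control period).
- camera(name): name is "scene" or "top" or "wrist"; returns the picture (400x640x3 uint8, red, green, blue); there is no depth.
- calibration(name): a dict with "K" (3x3 intrinsics, pixels), "distortion" ([k1, k2, p1, p2, k3] as OpenCV has them; the pictures are not rectified), "pose" (4x4, takes a point from camera to world coordinates); the wrist camera has in their place "tool_from_camera" (4x4, takes a point from camera to tool coordinates, whose origin is the TCP and whose axes are the tool frame's). Camera axes: x right, y down, z forward; pixel columns grow to the right and rows downward; lengths in m; the calibration is good to about 2 mm. A picture is of the moment at which its call begins: read the wrist's pose just before it. calibration takes no time and is no camera call.
- hand_in(): hands the job in, once; it reports no verdict.
The state is a dict: "time": time; "q": joint angles; "joint_velocities": joint speeds; "joint_torque": joint torques, N m; "position": TCP position; "tool_rot": TCP orientation; "ft_force": force on the tool from outside, world axes, zero at the start; "moment": the same for the moment, N m; "grip_width": finger opening in m.
Only numpy, scipy, OpenCV 4.12 (cv2) and the standard library are available. Lean on these libraries where they do the work, as an engineer would, in place of code of your own. Each camera call takes 0.05 s, during which the arm holds its last target.

## Working session

There is one attempt and no reset: what is moved stays moved. The work goes in short steps, Python scripts to look and compute and a tool call to move; the robot and the scene stay as the last step left them, time stands still between calls to the robot, and variables do not carry over. Pictures are saved under pics/ and viewed, and the job is handed in when it is done.

Besides the shell and the picture viewer there is one more tool, called after "Call:" by a JSON object that holds its "name" and its "arguments", one argument or row to a line. drive_tool: Moves the arm, as the interface text tells. Its arguments: {"type":"object","properties":{"plan":{"type":"array","items":{"type":"object","properties":{"offset":{"type":"array","items":{"type":"number"}},"delta_rot":{"type":"array","items":{"type":"number"}},"jaw":{"type":"number"}}}},"squeeze":{"type":"number"}},"required":["plan"]}

```bash
ls; mkdir -p pics
python3 - <<'E'
from rig import *
import cv2
o=get_obs();print(o)
for n in ["scene","top","wrist"]:
    im=camera(n);cv2.imwrite(f"pics/a_{n}.png",im[:,:,::-1]);print(n,calibration(n))
E
```

```text
pics
{'time': 0.0, 'q': array([-1.48445925e+00,  5.28470582e-01,  1.43392057e+00, -1.67172326e-06,
        1.18139426e+00, -1.78487201e-01]), 'joint_velocities': array([ 8.46462947e-04,  4.41814345e-05, -4.04940020e-04,  3.73795959e-04,
       -3.89915956e-04,  3.56217314e-04]), 'joint_torque': array([ 2.14809996e-03, -4.40027189e+01, -1.76596212e+01,  6.34052069e-02,
        5.82820375e-02, -1.52560065e-04]), 'position': array([ 0.16355784, -0.60244909,  0.22156312]), 'tool_rot': array([ 7.94272867e-01, -6.07560212e-01, -7.39298652e-04, -8.09621530e-04]), 'ft_force': array([ 0.37937786,  0.86155017, -0.0871715 ]), 'moment': array([ 0.03653292, -0.00320496, -0.03212847]), 'grip_width': 0.08696580771811147}
scene {'K': array([[375.55836639,   0.        , 324.65335254],
       [  0.        , 375.55836639, 201.25490594],
       [  0.        ,   0.        ,   1.        ]]), 'distortion': array([-0.00282026,  0.        ,  0.        ,  0.        ,  0.        ]), 'pose': array([[-0.88373281,  0.2573015 , -0.39091207,  0.90441623],
       [ 0.46794337,  0.47380983, -0.74601156,  0.70065831],
[... 548 characters left out ...]
26473,  1.24806838],
       [ 0.        ,  0.        ,  0.        ,  1.        ]])}
wrist {'K': array([[301.03665631,   0.        , 318.97544849],
       [  0.        , 301.03665631, 197.89371606],
       [  0.        ,   0.        ,   1.        ]]), 'distortion': array([-0.00726811,  0.        ,  0.        ,  0.        ,  0.        ]), 'tool_from_camera': array([[ 9.99999421e-01, -7.06880466e-04, -8.10892133e-04,
        -1.41522635e-05],
       [ 9.12462647e-04,  9.56618408e-01,  2.91342391e-01,
        -8.07523690e-02],
       [ 5.69770096e-04, -2.91342962e-01,  9.56618500e-01,
        -1.61258520e-01],
       [ 0.00000000e+00,  0.00000000e+00,  0.00000000e+00,
         1.00000000e+00]])}
```

View pics/a_scene.png

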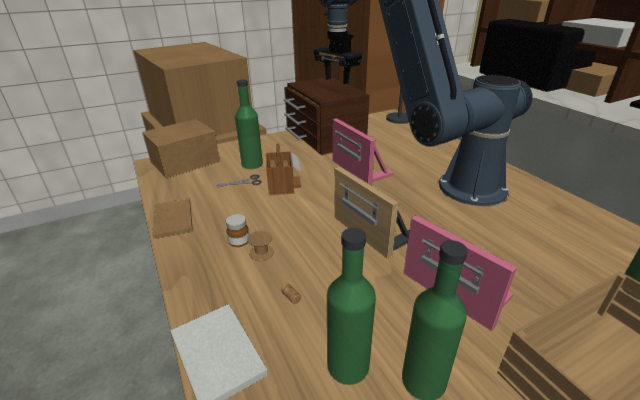

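View pics/a_top.png

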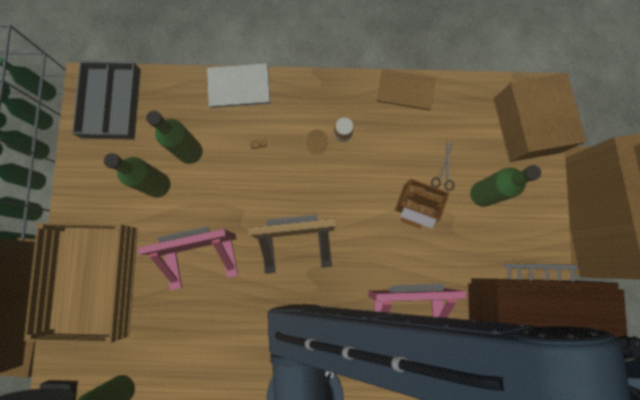

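View pics/a_wrist.png

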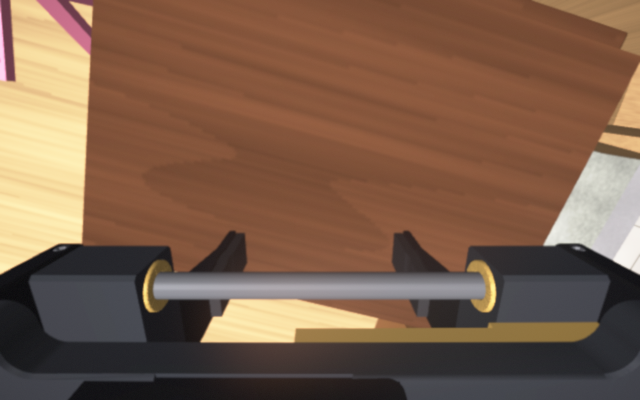

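The scene picture shows the plywood board at about (365,210) between two pink look-alikes, and the caddy at about (283,172) with a bottle behind it and the scissors beside it. I'll zoom in on both.

Run:
```python
import cv2
t=cv2.imread("pics/a_top.png");s=cv2.imread("pics/a_scene.png")
cv2.imwrite("pics/z1.png",cv2.resize(t[130:290,230:550],None,fx=2.5,fy=2.5,interpolation=cv2.INTER_CUBIC))
cv2.imwrite("pics/z2.png",cv2.resize(s[130:260,210:410],None,fx=4,fy=4,interpolation=cv2.INTER_CUBIC))
```

```text
(no output)
```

View pics/z1.png

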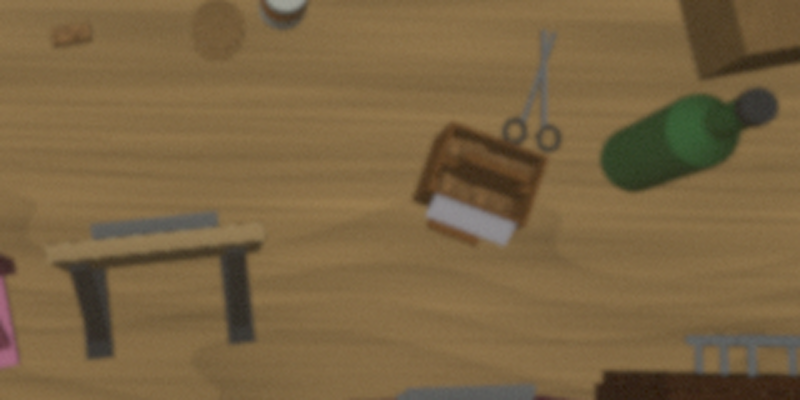

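View pics/z2.png

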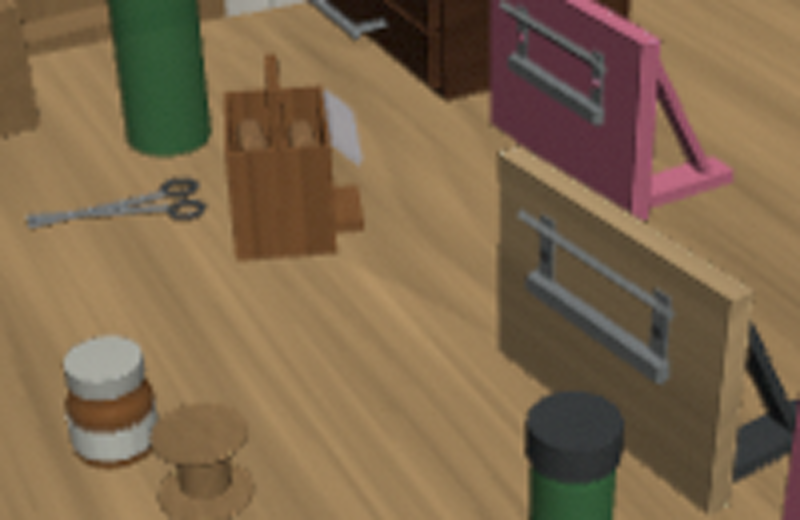

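```bash
cat > h.py <<'E'
import numpy as np, cv2
from scipy.spatial.transform import Rotation as R
from scipy.optimize import least_squares
import pickle,os
from rig import *
def proj(cal,P,pose=None):
    T=np.linalg.inv(cal["pose"] if pose is None else pose)
    return cv2.projectPoints(np.asarray(P,float).reshape(-1,3),cv2.Rodrigues(T[:3,:3])[0],T[:3,3],cal["K"],cal["distortion"])[0][:,0]
def place(p,P):
    c,s=np.cos(p[2]),np.sin(p[2]);P=np.asarray(P,float)
    return np.c_[p[0]+c*P[:,0]-s*P[:,1],p[1]+s*P[:,0]+c*P[:,1],P[:,2]]
def box(x0,x1,y0,y1,z0,z1):
    v=[(x,y,z) for x in(x0,x1) for y in(y0,y1) for z in(z0,z1)]
    return [(v[i],v[j]) for i in range(8) for j in range(i) if bin(i^j).count('1')==1]
CADDY=box(-.04,.04,-.055,.055,0,.095)+box(-.005,.005,-.035,.035,.095,.135)+box(-.064,-.04,-.03,.03,.004,.014)+\
 [((-.0605,-.045,.0715),(-.0605,.045,.0715)),((-.064,-.045,.075),(-.064,.045,.075)),((-.04,-.045,.099),(-.04,.045,.099)),((-.064,-.045,.075),(-.04,-.045,.099)),((-.064,.045,.075),(-.04,.045,.099))]
def BOARD(dz):
    v=.123+dz
    return box(-.018,0,-.11,.11,0,.16)+[((.015,-.065,v+.015),(.015,.065,v+.015)),((.0185,-.065,v+.0115),(.0185,.065,v+.0115)),((0,-.065,v),(0,.065,v))]+box(0.00,.01,-.065,.065,v-.048,v-.036)
def draw(im,cal,p,E,s,off,pose=None,col=(0,255,0)):
    for a,b in E:
        q=proj(cal,place(p,[a,b]),pose)
        q=((q-off+0.5)*s-0.5)
        cv2.line(im,tuple(int(round(t)) for t in q[0]),tuple(int(round(t)) for t in q[1]),col,1,cv2.LINE_AA)
E
cat > fit.py <<'E'
from h import *
cs,ct=calibration("scene"),calibration("top")
S=lambda x,y:(210+(x+.5)/4-.5,130+(y+.5)/4-.5)
T=lambda x,y:(230+(x+.5)/2.5-.5,130+(y+.5)/2.5-.5)
bs=[((0,-.11,.16),S(500,158)),((0,.11,.16),S(735,302)),((0,-.11,0),S(499,345)),((0,.11,0),S(718,510))]
bt=[((0,.11,.16),T(47,247)),((0,-.11,.16),T(260,226))]
ks=[((.04,.055,.095),S(228,151)),((-.04,.055,.095),S(332,150)),((.04,.055,0),S(238,259)),((-.04,.055,0),S(335,252))]
kt=[((.04,.055,.095),T(451,124)),((.04,-.055,.095),T(547,158)),((-.04,.055,.095),T(415,200)),((-.064,.045,.075),T(427,215)),((-.064,-.045,.075),T(509,245))]
out={}
for n,a,b,x0 in (("board",bs,bt,[.45,.05,.1]),("caddy",ks,kt,[.5,-.2,-.35])):
    f=lambda p:np.r_[(proj(cs,place(p,[q[0] for q in a]))-[q[1] for q in a]).ravel(),(proj(ct,place(p,[q[0] for q in b]))-[q[1] for q in b]).ravel()]
    r=least_squares(f,x0,loss="soft_l1");out[n]=r.x;print(n,r.x,np.degrees(r.x[2]));print(r.fun.reshape(-1,2).round(1).tolist())
pickle.dump(out,open("fit.pkl","wb"))
s=cv2.imread("pics/a_scene.png")[130:260,210:410];s=cv2.resize(s,None,fx=4,fy=4,interpolation=cv2.INTER_CUBIC)
draw(s,cs,out["board"],BOARD(0),4,np.array([210,130]));draw(s,cs,out["caddy"],CADDY,4,np.array([210,130]))
cv2.imwrite("pics/f1.png",s)
s=cv2.imread("pics/a_top.png")[130:290,230:550];s=cv2.resize(s,None,fx=2.5,fy=2.5,interpolation=cv2.INTER_CUBIC)
draw(s,ct,out["board"],BOARD(0),2.5,np.array([230,130]));draw(s,ct,out["caddy"],CADDY,2.5,np.array([230,130]))
cv2.imwrite("pics/f2.png",s)
E
python3 fit.py
```

```text
board [0.45546324 0.04056026 0.1298681 ] 7.440894140980014
[[0.4, -2.0], [0.4, -1.2], [0.2, 1.0], [-1.3, 1.2], [-1.1, 0.4], [1.3, -0.6]]
caddy [ 0.53621889 -0.31129743 -0.3222216 ] -18.461937482377177
[[-0.1, 0.6], [0.4, -1.3], [0.1, 0.4], [1.2, -0.1], [-0.0, -0.7], [0.7, -0.6], [5.2, -3.3], [-0.4, 1.2], [-1.4, 0.5]]
```

View pics/f1.png

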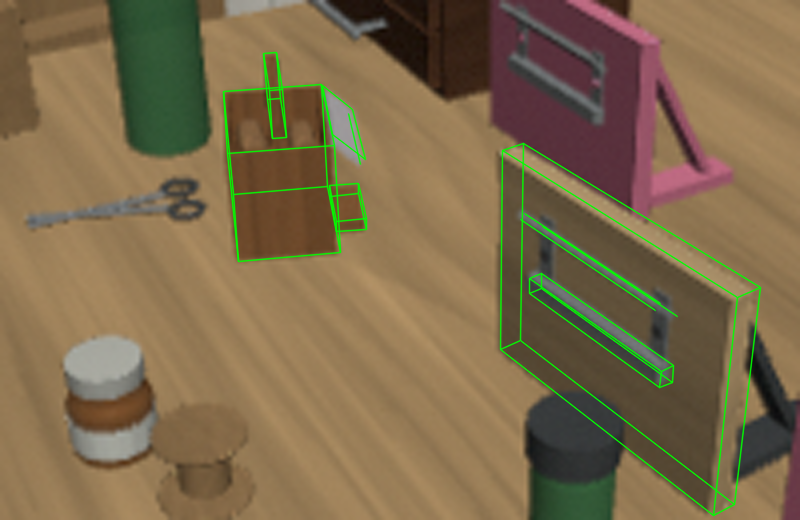

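View pics/f2.png

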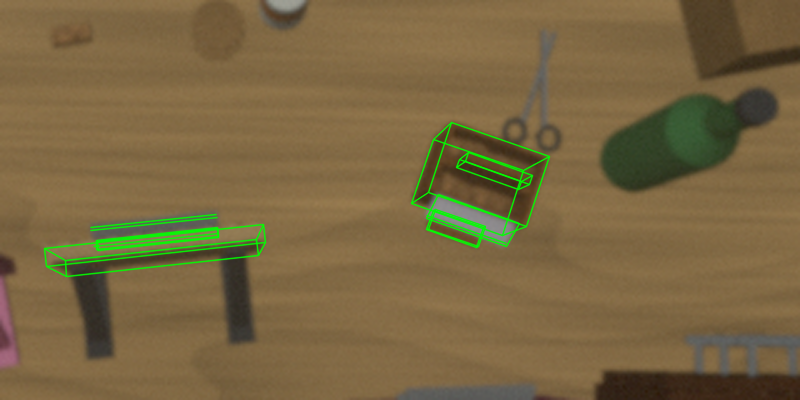

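The fitted outlines lie within 1–2 px in both views. Next I locate the nearest bottle and the cabinet, since I have to sweep past both.

```bash
cat >> h.py <<'E'
def ray(cal,px,z):
    n=cv2.undistortPoints(np.array([[px]],float),cal["K"],cal["distortion"])[0,0]
    d=cal["pose"][:3,:3]@np.r_[n,1];o=cal["pose"][:3,3];return o+d*(z-o[2])/d[2]
E
python3 - <<'E'
from h import *
ct=calibration("top");cs=calibration("scene")
print("bottle cap top z.3",ray(ct,(532,173),.3), "base scene centre",ray(cs,(251,163),0))
for z in (.1,.15,.2): print("cab tl",z,ray(ct,(470,280),z),ray(ct,(622,285),z))
print("scene cab front bottom right",ray(cs,(319,149),0),ray(cs,(287,118),0))
print("jar",ray(ct,(344,127),.07),"pinkR",ray(ct,(417,292),.16),"other bottles",ray(ct,(153,118),.3),ray(ct,(113,160),.3))
E
```

```text
bottle cap top z.3 [ 0.56809926 -0.49697465  0.3       ] base scene centre [ 0.57076502 -0.51203182  0.        ]
cab tl 0.1 [ 0.32657105 -0.42335192  0.1       ] [ 0.32218791 -0.81805719  0.1       ]
cab tl 0.15 [ 0.32770913 -0.40555153  0.15      ] [ 0.32351689 -0.78306682  0.15      ]
cab tl 0.2 [ 0.32884722 -0.38775113  0.2       ] [ 0.32484587 -0.74807645  0.2       ]
scene cab front bottom right [ 0.2981438  -0.50039358  0.        ] [ 0.27237771 -0.87878686  0.        ]
jar [ 0.7396636  -0.09407414  0.07      ] pinkR [ 0.29620855 -0.27143753  0.16      ] other bottles [0.67538298 0.35246981 0.3       ] [0.57637149 0.43404401 0.3       ]
```

```bash
cat >> h.py <<'E'
def toolR(ang,tilt=0):
    """tool x at world yaw ang(deg), z down; tilt>0: tool z leans toward +x of that yaw (bottom out)"""
    a=np.radians(ang);x=np.array([np.cos(a),np.sin(a),0]);z=np.array([0,0,-1.]);y=np.cross(z,x)
    M=np.c_[x,y,z]; return M@R.from_rotvec([0,np.radians(tilt),0]).as_matrix()
def delta(Rt,t,o=None,show=True):
    o=o or get_obs();M=R.from_quat(o["tool_rot"]).as_matrix()
    d=M.T@(np.asarray(t)-o["position"])*100;r=np.degrees(R.from_matrix(M.T@Rt).as_rotvec())
    if show:print("t",round(o["time"],2),"pos",o["position"].round(4),"F",o["ft_force"].round(2),"M",o["moment"].round(2),"w",round(o["grip_width"],4));print("offset cm",d.round(2),"rot deg",r.round(2))
    return d,r
E
python3 - <<'E'
from h import *
print(toolR(7.4,-20)[:,2])
delta(toolR(7.4,-20),[.63,.05,.34])
E
```

```text
[-0.33917151 -0.04405069 -0.93969262]
t 0.15 pos [ 0.1635 -0.6026  0.2218] F [ 0.37 -0.64  1.13] M [ 0.02 -0.02 -0.08] w 0.0869
offset cm [-50.8  -62.1  -11.72] rot deg [-14.42 -16.37 -81.31]
```

Call:
{"name": "drive_tool", "arguments": {
  "plan": [
    {"offset": [0, 0, -3.5], "delta_rot": [0, 0, 0], "jaw": 8.7},
    {"offset": [0, 0, -7.5], "delta_rot": [0, 0, 0], "jaw": 8.7},
    {"offset": [-2, -2.5, -10.5], "delta_rot": [0, 0, -6], "jaw": 8.7},
    {"offset": [-4.5, -5.5, -11.7], "delta_rot": [0, 0, -12], "jaw": 8.7},
    {"offset": [-7, -8.5, -11.7], "delta_rot": [0, 0, -18], "jaw": 8.7},
    {"offset": [-9.5, -11.5, -11.7], "delta_rot": [0, 0, -24], "jaw": 8.7},
    {"offset": [-12, -14.5, -11.7], "delta_rot": [0, 0, -30], "jaw": 8.7},
    {"offset": [-14.5, -17.5, -11.7], "delta_rot": [0, 0, -36], "jaw": 8.7}
  ]
}}

```text
time: 0.82
position: [0.2951, -0.4156, 0.3395]
tool_rot: [0.944, -0.33, 0.0, -0.0]
ft_force: [0.9, -0.2, -0.3]
grip_width: 0.0868
```

Run:
```python
from h import *
delta(toolR(7.4,-20),[.63,.05,.34])
```

```text
t 0.82 pos [ 0.2951 -0.4156  0.3395] F [ 0.86 -0.23 -0.25] M [-0.05 -0.09  0.  ] w 0.0868
offset cm [-2.840e+00 -5.728e+01 -4.000e-02] rot deg [ -8.03 -18.91 -45.49]
```

Call:
{"name": "drive_tool", "arguments": {
  "plan": [
    {"offset": [-0.2, -3.5, 0], "delta_rot": [-0.5, -1.2, -3], "jaw": 8.7},
    {"offset": [-0.4, -7, 0], "delta_rot": [-1, -2.4, -6], "jaw": 8.7},
    {"offset": [-0.5, -10.5, 0], "delta_rot": [-1.5, -3.6, -9], "jaw": 8.7},
    {"offset": [-0.7, -14, 0], "delta_rot": [-2, -4.8, -12], "jaw": 8.7},
    {"offset": [-0.9, -17.5, 0], "delta_rot": [-2.5, -6, -15], "jaw": 8.7},
    {"offset": [-1, -21, 0], "delta_rot": [-3, -7.2, -18], "jaw": 8.7},
    {"offset": [-1.2, -24.5, 0], "delta_rot": [-3.5, -8.4, -21], "jaw": 8.7},
    {"offset": [-1.4, -28, 0], "delta_rot": [-4, -9.5, -24], "jaw": 8.7}
  ]
}}

```text
time: 1.48
position: [0.4599, -0.1889, 0.3394]
tool_rot: [0.988, -0.127, -0.09, 0.005]
ft_force: [0.3, 0.9, -0.3]
grip_width: 0.0869
```

Run:
```python
from h import *
delta(toolR(7.4,-20),[.63,.05,.34])
```

```text
t 1.48 pos [ 0.4599 -0.1889  0.3394] F [ 0.29  0.91 -0.27] M [-0.07 -0.25 -0.03] w 0.0869
offset cm [ 10.18 -27.36  -2.81] rot deg [ -3.85  -9.39 -21.61]
```

Call:
{"name": "drive_tool", "arguments": {
  "plan": [
    {"offset": [1.3, -3.5, -0.4], "delta_rot": [-0.5, -1.2, -2.8], "jaw": 8.7},
    {"offset": [2.6, -7, -0.8], "delta_rot": [-1, -2.4, -5.6], "jaw": 8.7},
    {"offset": [3.9, -10.5, -1.1], "delta_rot": [-1.5, -3.6, -8.4], "jaw": 8.7},
    {"offset": [5.2, -14, -1.4], "delta_rot": [-2, -4.8, -11.2], "jaw": 8.7},
    {"offset": [6.5, -17.5, -1.8], "delta_rot": [-2.5, -6, -14], "jaw": 8.7},
    {"offset": [7.8, -21, -2.2], "delta_rot": [-3, -7.2, -17], "jaw": 8.7},
    {"offset": [9, -24.5, -2.5], "delta_rot": [-3.5, -8.4, -20], "jaw": 8.7},
    {"offset": [10.2, -27.4, -2.8], "delta_rot": [-3.9, -9.4, -21.6], "jaw": 8.7}
  ]
}}

```text
time: 2.15
position: [0.6309, 0.051, 0.3396]
tool_rot: [0.983, 0.064, -0.174, 0.011]
ft_force: [-0.4, -0.5, 0.4]
grip_width: 0.0872
```

Run:
```python
from h import *
d=delta(toolR(7.4,-20),[.63,.05,.34])
o=get_obs();im=camera("wrist");cv2.imwrite("pics/b_wrist.png",im[:,:,::-1]);pickle.dump(o,open("b.pkl","wb"));print(o["joint_velocities"].round(3))
c=calibration("wrist");T=np.eye(4);T[:3,:3]=R.from_quat(o["tool_rot"]).as_matrix();T[:3,3]=o["position"]
f=pickle.load(open("fit.pkl","rb"));im=im[:,:,::-1].copy()
draw(im,c,f["board"],BOARD(0),1,0,T@c["tool_from_camera"]);cv2.imwrite("pics/b_o.png",im)
```

```text
t 2.15 pos [0.6309 0.051  0.3396] F [-0.35 -0.46  0.36] M [ 0.03 -0.29 -0.02] w 0.0872
offset cm [-0.11  0.09 -0.01] rot deg [0.02 0.04 0.07]
[ 0.47   0.539 -0.94   0.019  0.622  0.124]
```

View pics/b_wrist.png

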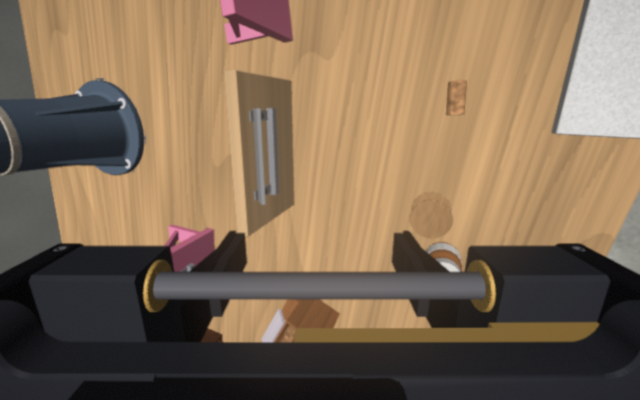

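View pics/b_o.png

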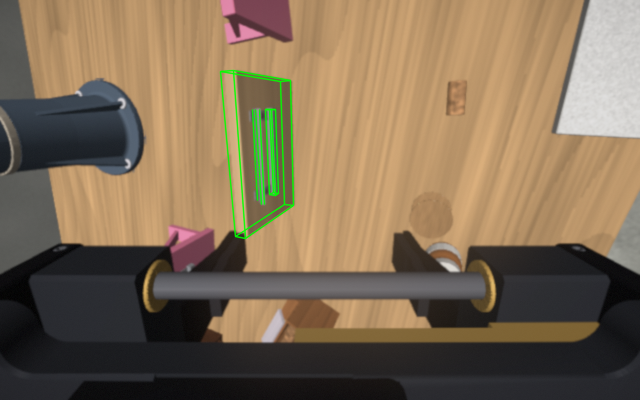

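The wrist view shows the plywood board at (237..293, 72..233) with the rail at (252..277, 108..203), and the outline matches it. I'll take a settled picture and refine the board and rail on a zoom.

Run:
```python
from h import *
camera("wrist")
o=get_obs();im=camera("wrist")[:,:,::-1].copy();cv2.imwrite("pics/c_wrist.png",im);pickle.dump(o,open("c.pkl","wb"));print(o["joint_velocities"].round(3))
z=cv2.resize(im[60:250,210:310],None,fx=4,fy=3.1,interpolation=cv2.INTER_CUBIC)
z=cv2.resize(im[65:210,210:310],None,fx=4.1,fy=4.1,interpolation=cv2.INTER_CUBIC)
c=calibration("wrist");T=np.eye(4);T[:3,:3]=R.from_quat(o["tool_rot"]).as_matrix();T[:3,3]=o["position"]
f=pickle.load(open("fit.pkl","rb"));z2=z.copy()
draw(z2,c,f["board"],BOARD(0),4.1,np.array([210,65]),T@c["tool_from_camera"])
cv2.imwrite("pics/c_z.png",np.hstack([z[:590,:395],z2[:590,:395]]))
```

```text
[-0.065 -0.049  0.074 -0.064  0.    -0.005]
```

View pics/c_z.png

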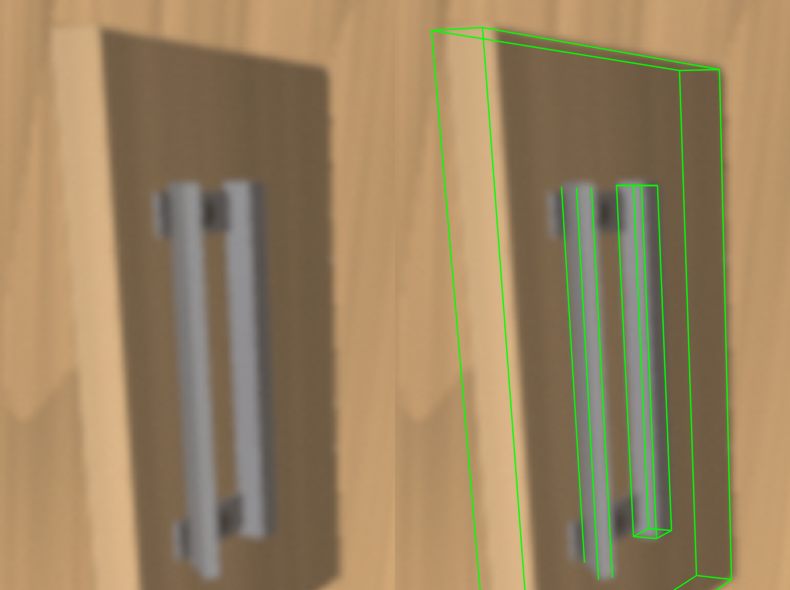

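```bash
cat > fit2.py <<'E'
from h import *
cs,ct,cw=calibration("scene"),calibration("top"),calibration("wrist")
S=lambda x,y:(210+(x+.5)/4-.5,130+(y+.5)/4-.5)
Tp=lambda x,y:(230+(x+.5)/2.5-.5,130+(y+.5)/2.5-.5)
W=lambda x,y:(210+(x+.5)/4.1-.5,65+(y+.5)/4.1-.5)
o=pickle.load(open("c.pkl","rb"));T=np.eye(4);T[:3,:3]=R.from_quat(o["tool_rot"]).as_matrix();T[:3,3]=o["position"];pw=T@cw["tool_from_camera"]
bs=[((0,-.11,.16),S(500,153)),((0,.11,.16),S(735,300)),((0,-.11,0),S(499,345)),((0,.11,0),S(718,511))]
bt=[((0,.11,.16),Tp(47,247)),((0,-.11,.16),Tp(260,226))]
bw=[((0,.11,.16),W(100,28)),((0,.11,0),W(327,70)),((0,-.11,0),W(340,578)),((0,-.11,.16),(247,233.5))]
v=.123
rw=[((.0185,.065,v+.0115),W(201,182)),((.0185,-.065,v+.0115),W(219,577)),((.01,.065,v-.036),W(250,182)),((.01,-.065,v-.036),W(267,535)),((.01,.065,v-.048),W(264,185)),((.01,-.065,v-.048),W(276,533))]
# scene rail: outermost lip ends, keeper front top & bottom
rs=[((.015,-.065,v+.015),S(520,212)),((.0185,.065,v+.0115),S(669,312)),((.01,-.065,v-.036),S(532,276)),((.01,.065,v-.036),S(662,366)),((.01,.065,v-.048),S(661,381)),((.01,-.065,v-.048),S(531,290))]
sh=lambda P,d:np.array(P)+[0,0,d]
def f(p,which="swt"):
    r=[]
    for tag,cal,pose,B,RR in (("s",cs,None,bs,rs),("t",ct,None,bt,[]),("w",cw,pw,bw,rw)):
        if tag not in which: continue
        r.append((proj(cal,place(p,[q[0] for q in B]),pose)-[q[1] for q in B]).ravel())
        if RR: r.append((proj(cal,place(p,sh([q[0] for q in RR],p[3])),pose)-[q[1] for q in RR]).ravel())
    return np.concatenate(r)
for w in ("swt","s","w"):
    r=least_squares(f,[.455,.04,.12,0],loss="soft_l1",args=(w,));print(w,r.x.round(4),np.degrees(r.x[2]).round(2),"rms",np.sqrt((r.fun**2).mean()).round(2));
    if w=="swt":
        print(r.fun.reshape(-1,2).round(1).tolist());F=pickle.load(open("fit.pkl","rb"));F["board"]=r.x[:3];F["dz"]=r.x[3];pickle.dump(F,open("fit.pkl","wb"))
E
python3 fit2.py
```

```text
swt [0.4572 0.0417 0.1306 0.002 ] 7.48 rms 1.35
[[-0.0, -0.4], [0.1, -0.3], [-0.2, 1.3], [-1.6, 1.4], [0.7, -0.1], [-3.7, -0.8], [-1.1, 0.2], [-0.6, 1.0], [-0.6, 1.3], [-0.9, 0.5], [-1.6, -0.3], [0.9, -1.3], [-2.0, -1.0], [0.1, -0.9], [0.0, 0.0], [-2.3, 5.7], [-0.8, 0.5], [0.0, -0.0], [-0.6, 0.2], [-1.0, 0.7], [-0.0, -0.6], [0.4, -0.8]]
s [0.4543 0.0401 0.1442 0.0016] 8.26 rms 0.93
w [0.4585 0.0419 0.1291 0.0032] 7.4 rms 1.47
```

Run:
```python
from h import *
F=pickle.load(open("fit.pkl","rb"));print(F)
delta(toolR(-18.5),[.536,-.311,.22])
```

```text
{'board': array([0.4571808 , 0.04166469, 0.13063241]), 'caddy': array([ 0.53621889, -0.31129743, -0.3222216 ]), 'dz': np.float64(0.0020388848695174484)}
t 2.3 pos [0.6309 0.0505 0.3382] F [ 0.28 -0.81  0.09] M [-0.04 -0.31 -0.01] w 0.0869
offset cm [-9.18 34.6  15.97] rot deg [ 4.59 19.72 25.69]
```

Call:
{"name": "drive_tool", "arguments": {
  "plan": [
    {"offset": [-0.9, 3.5, 1.4], "delta_rot": [0.5, 2.2, 2.8], "jaw": 8},
    {"offset": [-1.8, 7, 2.8], "delta_rot": [1, 4.4, 5.6], "jaw": 7},
    {"offset": [-2.7, 10.5, 4.4], "delta_rot": [1.5, 6.6, 8.4], "jaw": 6},
    {"offset": [-3.6, 14, 5.9], "delta_rot": [2, 8.8, 11.2], "jaw": 5},
    {"offset": [-4.5, 17.3, 7.4], "delta_rot": [2.5, 11, 14], "jaw": 5},
    {"offset": [-5.4, 20.5, 9], "delta_rot": [3, 13.2, 17], "jaw": 5},
    {"offset": [-6.3, 24, 10.6], "delta_rot": [3.5, 15.4, 20], "jaw": 5},
    {"offset": [-7.2, 27.3, 12.2], "delta_rot": [4, 17.6, 23], "jaw": 5}
  ]
}}

```text
time: 2.97
position: [0.554, -0.2393, 0.2506]
tool_rot: [0.99, -0.142, -0.017, 0.003]
ft_force: [0.6, -0.1, -0.5]
grip_width: 0.0513
```

Run:
```python
from h import *
delta(toolR(-18.5),[.536,-.311,.22])
```

```text
t 2.97 pos [ 0.554  -0.2393  0.2506] F [ 0.57 -0.08 -0.53] M [-0.07 -0.11  0.  ] w 0.0513
offset cm [0.38 7.36 3.12] rot deg [0.61 1.84 2.22]
```

Call:
{"name": "drive_tool", "arguments": {
  "plan": [
    {"offset": [0.1, 2, 0.8], "delta_rot": [0.2, 0.5, 0.6], "jaw": 5},
    {"offset": [0.2, 4, 1.6], "delta_rot": [0.4, 1, 1.2], "jaw": 5},
    {"offset": [0.3, 6, 2.4], "delta_rot": [0.5, 1.4, 1.8], "jaw": 5},
    {"offset": [0.4, 7.4, 3.1], "delta_rot": [0.6, 1.8, 2.2], "jaw": 5},
    {"offset": [0.4, 7.4, 3.1], "delta_rot": [0.6, 1.8, 2.2], "jaw": 5},
    {"offset": [0.4, 7.4, 3.1], "delta_rot": [0.6, 1.8, 2.2], "jaw": 5},
    {"offset": [0.4, 7.4, 3.1], "delta_rot": [0.6, 1.8, 2.2], "jaw": 5},
    {"offset": [0.4, 7.4, 3.1], "delta_rot": [0.6, 1.8, 2.2], "jaw": 5}
  ]
}}

```text
time: 3.63
position: [0.5391, -0.3076, 0.2205]
tool_rot: [0.988, -0.158, -0.001, -0.001]
ft_force: [0.4, -0.1, 1.5]
grip_width: 0.0503
```

Run:
```python
from h import *
delta(toolR(-18.5),[.536,-.311,.22])
o=get_obs();im=camera("wrist")[:,:,::-1].copy();cv2.imwrite("pics/d.png",im);pickle.dump(o,open("d.pkl","wb"))
c=calibration("wrist");T=np.eye(4);T[:3,:3]=R.from_quat(o["tool_rot"]).as_matrix();T[:3,3]=o["position"]
f=pickle.load(open("fit.pkl","rb"));z=im.copy()
draw(z,c,f["caddy"],CADDY,1,0,T@c["tool_from_camera"])
cv2.imwrite("pics/d_o.png",np.vstack([im[100:],z[100:]]))
```

```text
t 3.63 pos [ 0.5391 -0.3076  0.2205] F [ 0.4  -0.1   1.48] M [-0.01 -0.09  0.05] w 0.0503
offset cm [-0.19  0.42  0.06] rot deg [-0.05  0.14  0.37]
```

View pics/d_o.png

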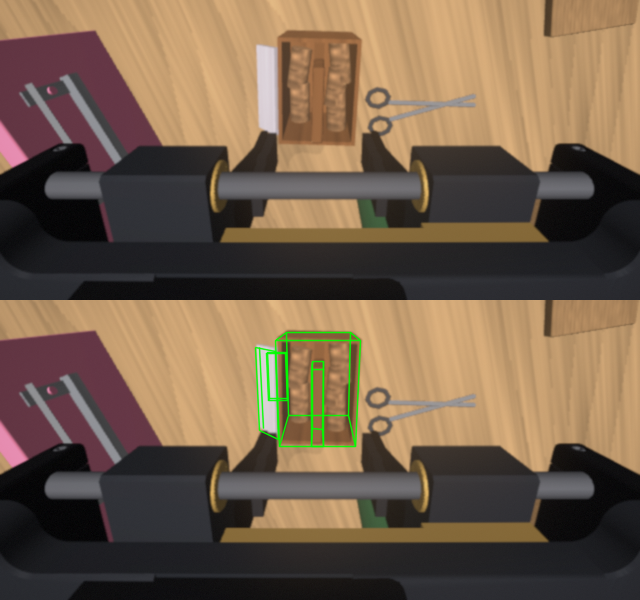

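The caddy outline matches within about 1 px. I'll descend astride the handle.

Call:
{"name": "drive_tool", "arguments": {
  "plan": [
    {"offset": [-0.1, 0.2, 1.5], "delta_rot": [0, 0.1, 0.3], "jaw": 5},
    {"offset": [-0.2, 0.4, 3.5], "delta_rot": [0, 0.1, 0.4], "jaw": 5},
    {"offset": [-0.2, 0.4, 5.5], "delta_rot": [0, 0.1, 0.4], "jaw": 5},
    {"offset": [-0.2, 0.4, 7.5], "delta_rot": [0, 0.1, 0.4], "jaw": 5},
    {"offset": [-0.2, 0.4, 9], "delta_rot": [0, 0.1, 0.4], "jaw": 4.5},
    {"offset": [-0.2, 0.4, 10.5], "delta_rot": [0, 0.1, 0.4], "jaw": 4.5},
    {"offset": [-0.2, 0.4, 10.5], "delta_rot": [0, 0.1, 0.4], "jaw": 4.5},
    {"offset": [-0.2, 0.4, 10.5], "delta_rot": [0, 0.1, 0.4], "jaw": 4.5}
  ]
}}

```text
time: 4.35
position: [0.5353, -0.3105, 0.1146]
tool_rot: [0.987, -0.161, -0.001, -0.001]
ft_force: [-0.7, 0.2, 1.1]
grip_width: 0.0452
```

Run:
```python
from h import *
delta(toolR(-18.5),[.536,-.311,.098])
im=camera("wrist")[:,:,::-1].copy();cv2.imwrite("pics/e.png",im)
```

```text
t 4.35 pos [ 0.5353 -0.3105  0.1146] F [-0.72  0.16  1.06] M [ 0.   -0.06 -0.02] w 0.0452
offset cm [0.08 0.03 1.66] rot deg [-0.08  0.16 -0.02]
```

View pics/e.png

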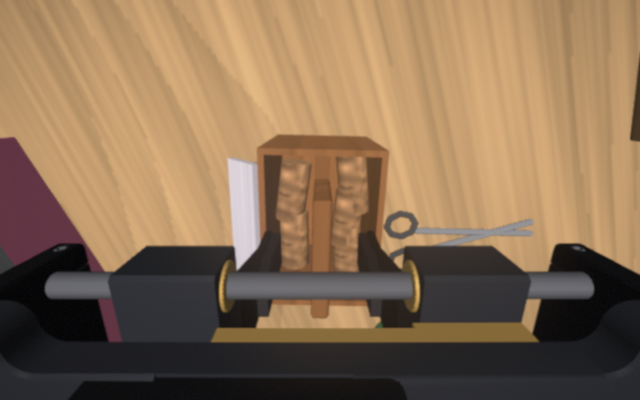

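The handle (x≈321) sits centred between the fingers, so I can lower and grip.

Call:
{"name": "drive_tool", "arguments": {
  "plan": [
    {"offset": [0.1, 0, 0.8], "delta_rot": [0, 0, 0], "jaw": 4.5},
    {"offset": [0.1, 0, 1.6], "delta_rot": [0, 0.1, 0], "jaw": 4.5},
    {"offset": [0.1, 0, 1.6], "delta_rot": [0, 0.1, 0], "jaw": 4},
    {"offset": [0.1, 0, 1.6], "delta_rot": [0, 0.1, 0], "jaw": 3},
    {"offset": [0.1, 0, 1.6], "delta_rot": [0, 0.1, 0], "jaw": 2},
    {"offset": [0.1, 0, 1.6], "delta_rot": [0, 0.1, 0], "jaw": 1},
    {"offset": [0.1, 0, 1.6], "delta_rot": [0, 0.1, 0], "jaw": 0.5},
    {"offset": [0.1, 0, 1.6], "delta_rot": [0, 0.1, 0], "jaw": 0.5}
  ],
  "squeeze": 40
}}

```text
time: 5.07
position: [0.5362, -0.3122, 0.0992]
tool_rot: [0.987, -0.162, 0.0, -0.0]
ft_force: [0.8, -0.4, -0.2]
grip_width: 0.0144
```

Call:
{"name": "drive_tool", "arguments": {
  "plan": [
    {"offset": [0, 0, 0], "delta_rot": [0, 0, 0], "jaw": 0.2},
    {"offset": [0, 0, 0], "delta_rot": [0, 0, 0], "jaw": 0.2},
    {"offset": [0, 0, 0], "delta_rot": [0, 0, 0], "jaw": 0.2},
    {"offset": [0, 0, -0.5], "delta_rot": [0, 0, 0], "jaw": 0.2},
    {"offset": [0, 0, -1.5], "delta_rot": [0, 0, 0], "jaw": 0.2},
    {"offset": [0, 0, -3], "delta_rot": [0, 0, 0], "jaw": 0.2},
    {"offset": [0, 0, -4.5], "delta_rot": [0, 0, 0], "jaw": 0.2},
    {"offset": [0, 0, -6], "delta_rot": [0, 0, 0], "jaw": 0.2}
  ]
}}

```text
time: 5.73
position: [0.5358, -0.3117, 0.1597]
tool_rot: [0.987, -0.162, -0.0, -0.001]
ft_force: [0.5, 0.8, -3.0]
grip_width: 0.0097
```

Run:
```python
from h import *
delta(toolR(7.45),[.5,-.1,.3])
```

```text
t 5.73 pos [ 0.5358 -0.3117  0.1597] F [ 0.48  0.82 -3.03] M [-0.05 -0.11  0.03] w 0.0097
offset cm [-10.15 -18.94 -14.  ] rot deg [-6.000e-02  1.000e-02 -2.605e+01]
```

```bash
cat >> h.py <<'E'
F=pickle.load(open("fit.pkl","rb"))
def bpose(x,y,z,tilt,dyaw=0):
    p=F["board"];return toolR(np.degrees(p[2])+dyaw,tilt),place(p,[(x,y,z)])[0]
def inboard(o=None):
    """tool TCP in board frame, tilt deg, and tip/foot in board frame, assuming caddy rigid in tool"""
    o=o or get_obs();p=F["board"];B=R.from_euler('z',p[2]).as_matrix()
    M=B.T@R.from_quat(o["tool_rot"]).as_matrix();t=B.T@(o["position"]-[p[0],p[1],0])
    h=F.get("h",.099);x0=F.get("x0",0.);yy=F.get("y0",0.)
    pts=lambda a,b,c:t+M@np.array([a-x0,-(b-yy),-(c-h)])
    print("TCP board mm",(t*1e3).round(1),"tilt",np.degrees(np.arctan2(M[2,0],-M[2,2])).round(2),"yaw",np.degrees(np.arctan2(M[1,0],M[0,0])).round(2),
     "| upper",(pts(-.064,0,.075)*1e3).round(1),"lower",(pts(-.0605,0,.0715)*1e3).round(1),"foot",(pts(-.064,0,.009)*1e3).round(1))
E
python3 - <<'E'
from h import *
delta(*bpose(.11,0,.24,20)); inboard()
E
```

```text
t 5.73 pos [ 0.5358 -0.3117  0.1597] F [ 0.48  0.82 -3.03] M [-0.05 -0.11  0.03] w 0.0097
offset cm [ -8.85 -35.83  -7.99] rot deg [  4.49  19.66 -25.83]
TCP board mm [  31.9 -360.6  159.7] tilt -0.02 yaw -26.08 | upper [ -25.6 -332.5  135.8] lower [ -22.4 -334.   132.3] foot [ -25.5 -332.4   69.8]
```

Call:
{"name": "drive_tool", "arguments": {
  "plan": [
    {"offset": [0, -0.8, -1.5], "delta_rot": [0.1, 0.5, -0.8], "jaw": 0.2},
    {"offset": [-0.3, -2.5, -3], "delta_rot": [0.3, 1.5, -2], "jaw": 0.2},
    {"offset": [-0.8, -5, -4.5], "delta_rot": [0.6, 3, -4], "jaw": 0.2},
    {"offset": [-1.5, -7.5, -6], "delta_rot": [1, 4.5, -6], "jaw": 0.2},
    {"offset": [-2.2, -10, -7], "delta_rot": [1.3, 6, -8], "jaw": 0.2},
    {"offset": [-3, -12.7, -7.5], "delta_rot": [1.6, 7.3, -9.7], "jaw": 0.2},
    {"offset": [-3.7, -15.4, -8], "delta_rot": [2, 8.6, -11.4], "jaw": 0.2},
    {"offset": [-4.4, -18, -8], "delta_rot": [2.3, 9.9, -13], "jaw": 0.2}
  ]
}}

```text
time: 6.4
position: [0.5517, -0.1255, 0.2409]
tool_rot: [0.995, -0.047, 0.09, -0.006]
ft_force: [0.9, -0.6, -2.7]
grip_width: 0.0099
```

Run:
```python
from h import *
delta(*bpose(.11,0,.24,20)); inboard()
```

```text
t 6.4 pos [ 0.5517 -0.1255  0.2409] F [ 0.91 -0.62 -2.75] M [-0.05  0.1   0.02] w 0.0099
offset cm [ -0.32 -18.2    0.41] rot deg [  2.22   9.53 -12.69]
TCP board mm [  72.  -178.   240.9] tilt 10.29 yaw -13.03 | upper [  14.9 -164.3  205.9] lower [  18.9 -165.1  203.1] foot [  26.7 -165.6  140.9]
```

Call:
{"name": "drive_tool", "arguments": {
  "plan": [
    {"offset": [0, -2.7, 0], "delta_rot": [0.3, 1.4, -1.8], "jaw": 0.2},
    {"offset": [0, -5.4, 0], "delta_rot": [0.6, 2.8, -3.6], "jaw": 0.2},
    {"offset": [-0.1, -8.1, 0.1], "delta_rot": [1, 4.2, -5.5], "jaw": 0.2},
    {"offset": [-0.2, -10.8, 0.2], "delta_rot": [1.3, 5.6, -7.4], "jaw": 0.2},
    {"offset": [-0.2, -13.5, 0.3], "delta_rot": [1.6, 7, -9.3], "jaw": 0.2},
    {"offset": [-0.3, -15.8, 0.4], "delta_rot": [1.9, 8.3, -11], "jaw": 0.2},
    {"offset": [-0.3, -17.5, 0.4], "delta_rot": [2.1, 9.2, -12.3], "jaw": 0.2},
    {"offset": [-0.3, -18.2, 0.4], "delta_rot": [2.2, 9.5, -12.7], "jaw": 0.2}
  ]
}}

```text
time: 7.07
position: [0.5647, 0.057, 0.2383]
tool_rot: [0.983, 0.065, 0.17, -0.012]
ft_force: [-0.6, -0.9, -3.6]
grip_width: 0.0097
```

Call:
{"name": "drive_tool", "arguments": {
  "plan": [
    {"offset": [0, 0, 0], "delta_rot": [0, 0, 0], "jaw": 0.2},
    {"offset": [0, 0, 0], "delta_rot": [0, 0, 0], "jaw": 0.2},
    {"offset": [0, 0, 0], "delta_rot": [0, 0, 0], "jaw": 0.2},
    {"offset": [0, 0, 0], "delta_rot": [0, 0, 0], "jaw": 0.2},
    {"offset": [0, 0, 0], "delta_rot": [0, 0, 0], "jaw": 0.2},
    {"offset": [0, 0, 0], "delta_rot": [0, 0, 0], "jaw": 0.2},
    {"offset": [0, 0, 0], "delta_rot": [0, 0, 0], "jaw": 0.2},
    {"offset": [0, 0, 0], "delta_rot": [0, 0, 0], "jaw": 0.2}
  ]
}}

```text
time: 7.73
position: [0.5669, 0.0537, 0.2383]
tool_rot: [0.983, 0.063, 0.171, -0.011]
ft_force: [-0.6, 0.3, -3.4]
grip_width: 0.0096
```

```bash
cat > snap.py <<'E'
from h import *
import sys
n=sys.argv[1];o=get_obs();inboard(o);im=camera("scene")[:,:,::-1].copy();cv2.imwrite(f"pics/{n}_raw.png",im)
c=calibration("scene");x0,y0,w,hh,k=310,120,130,130,6
if len(sys.argv)>2: x0,y0,w,hh,k=map(int,sys.argv[2].split(','))
off=np.array([x0,y0]);z=cv2.resize(im[y0:y0+hh,x0:x0+w],None,fx=k,fy=k,interpolation=cv2.INTER_CUBIC)
M=R.from_quat(o["tool_rot"]).as_matrix();t=o["position"];h=F.get("h",.099);xx=F.get("x0",0.);yy=F.get("y0",0.)
raw=z.copy()
for a,b in CADDY:
    P=[t+M@np.array([q[0]-xx,-(q[1]-yy),-(q[2]-h)]) for q in (a,b)]
    q=(proj(c,P)-off+.5)*k-.5
    cv2.line(z,tuple(q[0].round().astype(int).tolist()),tuple(q[1].round().astype(int).tolist()),(0,255,0),1,cv2.LINE_AA)
draw(z,c,F["board"],BOARD(F["dz"]),k,off,None,(255,255,0))
cv2.imwrite(f"pics/{n}_o.png",z[:600,:800]);cv2.imwrite(f"pics/{n}.png",raw[:600,:800])
E
python3 snap.py g 300,100,130,100,6
```

```text
TCP board mm [110.3  -2.4 238.3] tilt 19.77 yaw -0.18 | upper [ 58.2  -2.2 194. ] lower [ 62.7  -2.2 191.9] foot [ 80.5  -2.3 131.9]
```

View pics/g_o.png

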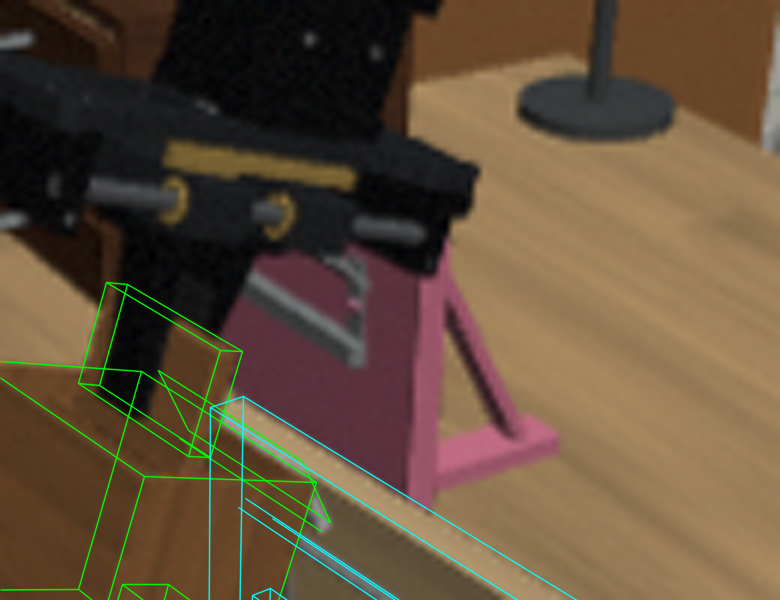

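View pics/g.png

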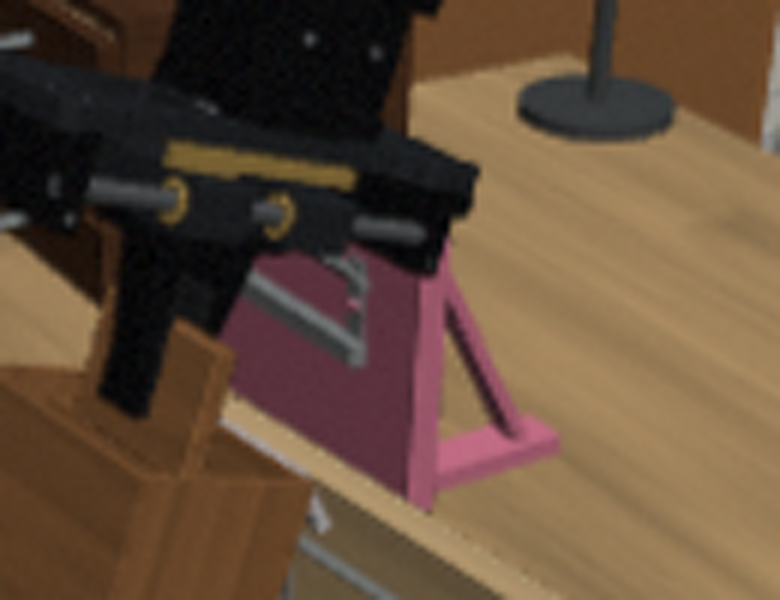

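Caddy and model agree to about 1.5 px, and the board shows the same small offset. I'll move in over the lip.

Run:
```python
from h import *
delta(*bpose(.056,0,.212,20));
```

```text
t 7.78 pos [0.5669 0.0538 0.2383] F [-0.17  0.74 -2.42] M [-0.05  0.3   0.03] w 0.0098
offset cm [-6.   -0.21  0.64] rot deg [ 0.02  0.22 -0.16]
```

Call:
{"name": "drive_tool", "arguments": {
  "plan": [
    {"offset": [-0.7, 0, 0], "delta_rot": [0, 0, 0], "jaw": 0.2},
    {"offset": [-1.8, -0.1, 0], "delta_rot": [0, 0.1, 0], "jaw": 0.2},
    {"offset": [-3, -0.1, 0.1], "delta_rot": [0, 0.2, -0.1], "jaw": 0.2},
    {"offset": [-4.2, -0.2, 0.3], "delta_rot": [0, 0.2, -0.2], "jaw": 0.2},
    {"offset": [-5.3, -0.2, 0.5], "delta_rot": [0, 0.2, -0.2], "jaw": 0.2},
    {"offset": [-5.9, -0.2, 0.6], "delta_rot": [0, 0.2, -0.2], "jaw": 0.2},
    {"offset": [-5.9, -0.2, 0.6], "delta_rot": [0, 0.2, -0.2], "jaw": 0.2},
    {"offset": [-5.9, -0.2, 0.6], "delta_rot": [0, 0.2, -0.2], "jaw": 0.2}
  ]
}}

```text
time: 8.45
position: [0.5137, 0.049, 0.2129]
tool_rot: [0.983, 0.065, 0.174, -0.011]
ft_force: [0.8, 0.1, -2.5]
grip_width: 0.0099
```

```bash
python3 snap.py i 310,125,120,100,6;python3 - <<'E'
from h import *
delta(*bpose(.056,0,.200,20)); 
E
```

```text
TCP board mm [ 5.700e+01 -1.000e-01  2.129e+02] tilt 20.02 yaw 0.05 | upper [ 5.100e+00 -1.000e-01  1.684e+02] lower [ 9.600e+00 -1.000e-01  1.664e+02] foot [ 27.7  -0.2 106.4]
t 8.5 pos [0.5145 0.0489 0.2133] F [ 0.78 -0.32 -2.37] M [-0.08  0.28 -0.02] w 0.01
offset cm [-0.63 -0.03  1.19] rot deg [ 0.05 -0.09  0.07]
```

View pics/i.png

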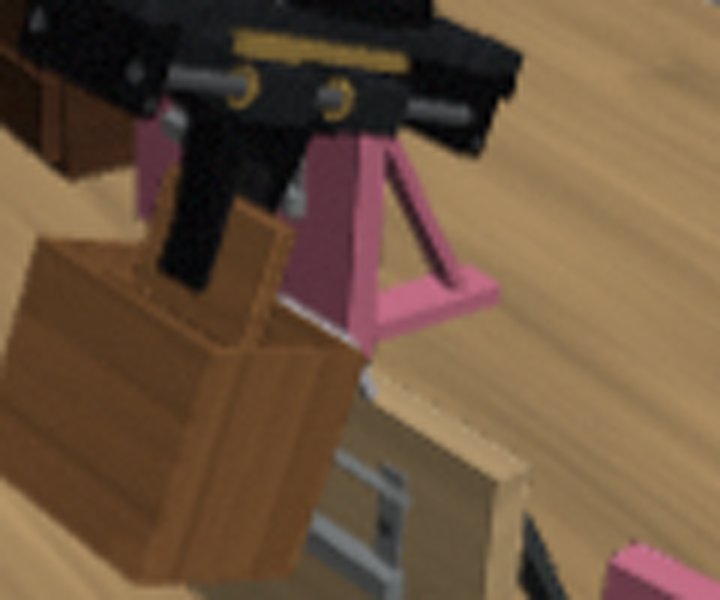

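View pics/i_o.png

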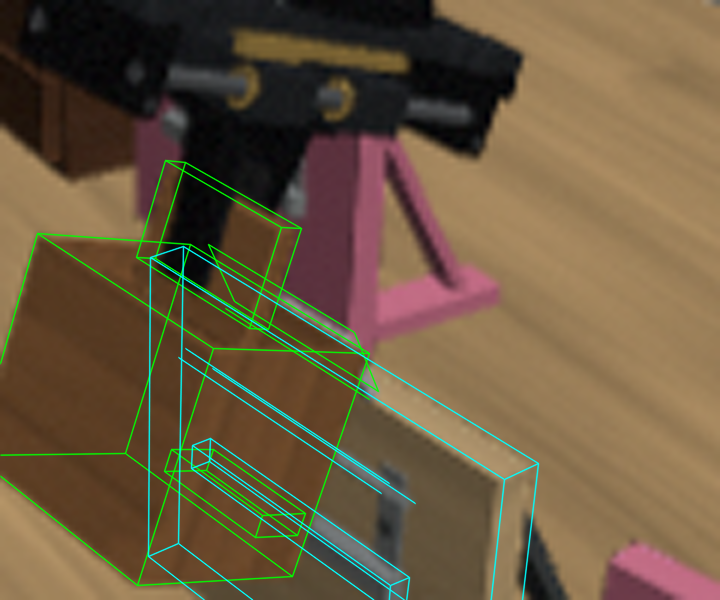

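Call:
{"name": "drive_tool", "arguments": {
  "plan": [
    {"offset": [-0.1, 0, 0.2], "delta_rot": [0, 0, 0], "jaw": 0.2},
    {"offset": [-0.2, 0, 0.4], "delta_rot": [0, 0, 0], "jaw": 0.2},
    {"offset": [-0.3, 0, 0.6], "delta_rot": [0, 0, 0], "jaw": 0.2},
    {"offset": [-0.4, 0, 0.8], "delta_rot": [0, 0, 0], "jaw": 0.2},
    {"offset": [-0.5, 0, 1.0], "delta_rot": [0, 0, 0], "jaw": 0.2},
    {"offset": [-0.6, 0, 1.2], "delta_rot": [0, 0, 0], "jaw": 0.2},
    {"offset": [-0.6, 0, 1.2], "delta_rot": [0, 0, 0], "jaw": 0.2},
    {"offset": [-0.6, 0, 1.2], "delta_rot": [0, 0, 0], "jaw": 0.2}
  ]
}}

```text
time: 9.17
position: [0.5119, 0.049, 0.1992]
tool_rot: [0.983, 0.065, 0.173, -0.011]
ft_force: [0.2, 0.7, -2.5]
grip_width: 0.0096
```

Run:
```python
from h import *
delta(*bpose(.056,0,.190,20)); inboard()
```

```text
t 9.17 pos [0.5119 0.049  0.1992] F [ 0.19  0.71 -2.51] M [-0.07  0.3  -0.04] w 0.0096
offset cm [-0.24  0.01  0.89] rot deg [0.   0.04 0.06]
TCP board mm [5.520e+01 1.000e-01 1.992e+02] tilt 19.96 yaw 0.06 | upper [3.300e+00 1.000e-01 1.548e+02] lower [7.800e+00 1.000e-01 1.527e+02] foot [25.8  0.1 92.7]
```

Call:
{"name": "drive_tool", "arguments": {
  "plan": [
    {"offset": [-0.03, 0, 0.08], "delta_rot": [0, 0, 0], "jaw": 0.2},
    {"offset": [-0.06, 0, 0.16], "delta_rot": [0, 0, 0], "jaw": 0.2},
    {"offset": [-0.09, 0, 0.25], "delta_rot": [0, 0, 0], "jaw": 0.2},
    {"offset": [-0.12, 0, 0.33], "delta_rot": [0, 0, 0], "jaw": 0.2},
    {"offset": [-0.15, 0, 0.41], "delta_rot": [0, 0, 0], "jaw": 0.2},
    {"offset": [-0.18, 0, 0.5], "delta_rot": [0, 0, 0], "jaw": 0.2},
    {"offset": [-0.2, 0, 0.56], "delta_rot": [0, 0, 0], "jaw": 0.2},
    {"offset": [-0.2, 0, 0.56], "delta_rot": [0, 0, 0], "jaw": 0.2}
  ]
}}

```text
time: 9.83
position: [0.512, 0.049, 0.1933]
tool_rot: [0.983, 0.065, 0.173, -0.011]
ft_force: [0.4, -0.5, -1.9]
grip_width: 0.0096
```

Call:
{"name": "drive_tool", "arguments": {
  "plan": [
    {"offset": [-0.01, 0, 0.04], "delta_rot": [0, 0, 0], "jaw": 0.2},
    {"offset": [-0.03, 0, 0.08], "delta_rot": [0, 0, 0], "jaw": 0.2},
    {"offset": [-0.04, 0, 0.12], "delta_rot": [0, 0, 0], "jaw": 0.2},
    {"offset": [-0.06, 0, 0.16], "delta_rot": [0, 0, 0], "jaw": 0.2},
    {"offset": [-0.07, 0, 0.2], "delta_rot": [0, 0, 0], "jaw": 0.2},
    {"offset": [-0.09, 0, 0.24], "delta_rot": [0, 0, 0], "jaw": 0.2},
    {"offset": [-0.1, 0, 0.28], "delta_rot": [0, 0, 0], "jaw": 0.2},
    {"offset": [-0.1, 0, 0.28], "delta_rot": [0, 0, 0], "jaw": 0.2}
  ]
}}

```text
time: 10.5
position: [0.512, 0.049, 0.1904]
tool_rot: [0.983, 0.065, 0.173, -0.011]
ft_force: [-0.6, 0.4, -2.7]
grip_width: 0.0095
```

Run:
```python
from h import *
o=get_obs();print(o["moment"].round(2),o["ft_force"].round(2)); inboard()
```

```text
[-0.11  0.36 -0.02] [-0.55  0.39 -2.66]
TCP board mm [5.530e+01 1.000e-01 1.904e+02] tilt 19.98 yaw 0.07 | upper [  3.4   0.  146. ] lower [  7.9   0.  143.9] foot [25.9  0.  83.9]
```

Call:
{"name": "drive_tool", "arguments": {
  "plan": [
    {"offset": [-0.01, 0, 0.04], "delta_rot": [0, 0, 0], "jaw": 0.2},
    {"offset": [-0.03, 0, 0.08], "delta_rot": [0, 0, 0], "jaw": 0.2},
    {"offset": [-0.04, 0, 0.12], "delta_rot": [0, 0, 0], "jaw": 0.2},
    {"offset": [-0.06, 0, 0.16], "delta_rot": [0, 0, 0], "jaw": 0.2},
    {"offset": [-0.07, 0, 0.2], "delta_rot": [0, 0, 0], "jaw": 0.2},
    {"offset": [-0.09, 0, 0.24], "delta_rot": [0, 0, 0], "jaw": 0.2},
    {"offset": [-0.1, 0, 0.28], "delta_rot": [0, 0, 0], "jaw": 0.2},
    {"offset": [-0.1, 0, 0.28], "delta_rot": [0, 0, 0], "jaw": 0.2}
  ]
}}

```text
time: 11.17
position: [0.512, 0.049, 0.1874]
tool_rot: [0.983, 0.065, 0.173, -0.011]
ft_force: [0.6, 0.3, -3.2]
grip_width: 0.0098
```

Call:
{"name": "drive_tool", "arguments": {
  "plan": [
    {"offset": [-0.01, 0, 0.02], "delta_rot": [0, 0, 0], "jaw": 0.2},
    {"offset": [-0.02, 0, 0.05], "delta_rot": [0, 0, 0], "jaw": 0.2},
    {"offset": [-0.03, 0, 0.07], "delta_rot": [0, 0, 0], "jaw": 0.2},
    {"offset": [-0.03, 0, 0.09], "delta_rot": [0, 0, 0], "jaw": 0.2},
    {"offset": [-0.04, 0, 0.12], "delta_rot": [0, 0, 0], "jaw": 0.2},
    {"offset": [-0.05, 0, 0.14], "delta_rot": [0, 0, 0], "jaw": 0.2},
    {"offset": [-0.05, 0, 0.14], "delta_rot": [0, 0, 0], "jaw": 0.2},
    {"offset": [-0.05, 0, 0.14], "delta_rot": [0, 0, 0], "jaw": 0.2}
  ]
}}

```text
time: 11.83
position: [0.5121, 0.049, 0.186]
tool_rot: [0.983, 0.065, 0.173, -0.011]
ft_force: [-0.5, 0.7, -4.4]
grip_width: 0.0096
```

```bash
python3 - <<'E'
from h import *
o=get_obs();print(o["moment"].round(2),o["ft_force"].round(2)); inboard()
E
python3 snap.py j 310,125,120,100,6
```

```text
[-0.06  0.36 -0.  ] [-0.55  0.71 -4.4 ]
TCP board mm [5.54e+01 1.00e-01 1.86e+02] tilt 19.98 yaw 0.07 | upper [  3.4   0.  141.6] lower [  7.9   0.  139.5] foot [26.  -0.  79.6]
TCP board mm [5.54e+01 1.00e-01 1.86e+02] tilt 19.98 yaw 0.07 | upper [  3.4   0.  141.6] lower [  7.9   0.  139.5] foot [26.  -0.  79.6]
```

View pics/j.png

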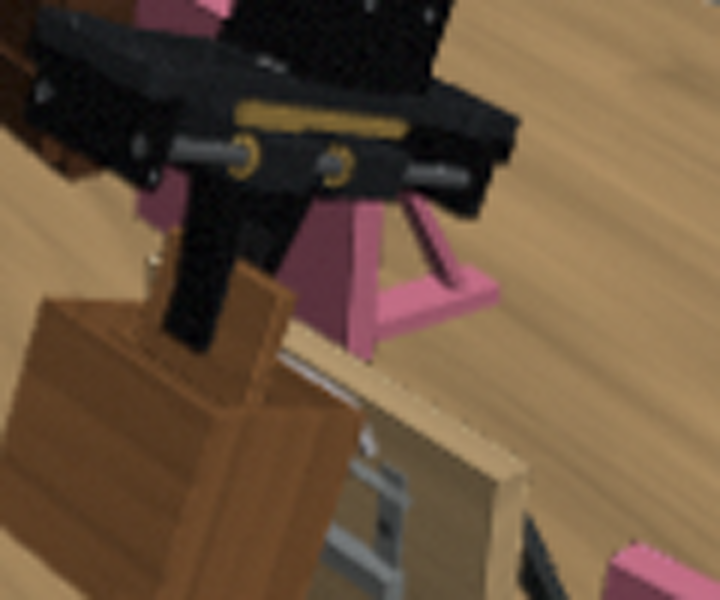

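The strip end at (368,440) is now just entering behind the cleat lip, at (375,470). I'll keep feeling downward.

Call:
{"name": "drive_tool", "arguments": {
  "plan": [
    {"offset": [-0.01, 0, 0.02], "delta_rot": [0, 0, 0], "jaw": 0.2},
    {"offset": [-0.02, 0, 0.05], "delta_rot": [0, 0, 0], "jaw": 0.2},
    {"offset": [-0.03, 0, 0.07], "delta_rot": [0, 0, 0], "jaw": 0.2},
    {"offset": [-0.03, 0, 0.09], "delta_rot": [0, 0, 0], "jaw": 0.2},
    {"offset": [-0.04, 0, 0.12], "delta_rot": [0, 0, 0], "jaw": 0.2},
    {"offset": [-0.05, 0, 0.14], "delta_rot": [0, 0, 0], "jaw": 0.2},
    {"offset": [-0.05, 0, 0.14], "delta_rot": [0, 0, 0], "jaw": 0.2},
    {"offset": [-0.05, 0, 0.14], "delta_rot": [0, 0, 0], "jaw": 0.2}
  ]
}}

```text
time: 12.55
position: [0.5121, 0.049, 0.1845]
tool_rot: [0.983, 0.065, 0.173, -0.011]
ft_force: [0.1, 1.1, -2.7]
grip_width: 0.0098
```

Call:
{"name": "drive_tool", "arguments": {
  "plan": [
    {"offset": [-0.01, 0, 0.02], "delta_rot": [0, 0, 0], "jaw": 0.2},
    {"offset": [-0.02, 0, 0.05], "delta_rot": [0, 0, 0], "jaw": 0.2},
    {"offset": [-0.03, 0, 0.07], "delta_rot": [0, 0, 0], "jaw": 0.2},
    {"offset": [-0.03, 0, 0.09], "delta_rot": [0, 0, 0], "jaw": 0.2},
    {"offset": [-0.04, 0, 0.12], "delta_rot": [0, 0, 0], "jaw": 0.2},
    {"offset": [-0.05, 0, 0.14], "delta_rot": [0, 0, 0], "jaw": 0.2},
    {"offset": [-0.05, 0, 0.14], "delta_rot": [0, 0, 0], "jaw": 0.2},
    {"offset": [-0.05, 0, 0.14], "delta_rot": [0, 0, 0], "jaw": 0.2}
  ]
}}

```text
time: 13.22
position: [0.5121, 0.049, 0.183]
tool_rot: [0.983, 0.065, 0.173, -0.011]
ft_force: [-0.4, -0.1, -2.3]
grip_width: 0.0101
```

Run:
```python
from h import *
o=get_obs();print(o["moment"].round(2),o["ft_force"].round(2)); inboard()
```

```text
[-0.04  0.33  0.  ] [-0.41 -0.05 -2.27]
TCP board mm [5.54e+01 1.00e-01 1.83e+02] tilt 19.98 yaw 0.07 | upper [  3.5   0.  138.6] lower [  7.9   0.  136.5] foot [26.   0.  76.6]
```

Call:
{"name": "drive_tool", "arguments": {
  "plan": [
    {"offset": [-0.01, 0, 0.02], "delta_rot": [0, 0, 0], "jaw": 0.2},
    {"offset": [-0.02, 0, 0.05], "delta_rot": [0, 0, 0], "jaw": 0.2},
    {"offset": [-0.03, 0, 0.07], "delta_rot": [0, 0, 0], "jaw": 0.2},
    {"offset": [-0.03, 0, 0.09], "delta_rot": [0, 0, 0], "jaw": 0.2},
    {"offset": [-0.04, 0, 0.12], "delta_rot": [0, 0, 0], "jaw": 0.2},
    {"offset": [-0.05, 0, 0.14], "delta_rot": [0, 0, 0], "jaw": 0.2},
    {"offset": [-0.05, 0, 0.14], "delta_rot": [0, 0, 0], "jaw": 0.2},
    {"offset": [-0.05, 0, 0.14], "delta_rot": [0, 0, 0], "jaw": 0.2}
  ]
}}

```text
time: 13.88
position: [0.5121, 0.049, 0.1815]
tool_rot: [0.983, 0.065, 0.173, -0.011]
ft_force: [-0.2, -0.4, -2.5]
grip_width: 0.0094
```

Run:
```python
from h import *
o=get_obs();print(o["moment"].round(2),o["ft_force"].round(2)); inboard()
```

```text
[-0.06  0.29  0.02] [-0.25 -0.44 -2.54]
TCP board mm [5.540e+01 1.000e-01 1.815e+02] tilt 19.98 yaw 0.07 | upper [  3.5   0.  137.1] lower [  7.9   0.  135. ] foot [26.  -0.  75.1]
```

Call:
{"name": "drive_tool", "arguments": {
  "plan": [
    {"offset": [-0.01, 0, 0.02], "delta_rot": [0, 0, 0], "jaw": 0.2},
    {"offset": [-0.02, 0, 0.05], "delta_rot": [0, 0, 0], "jaw": 0.2},
    {"offset": [-0.03, 0, 0.07], "delta_rot": [0, 0, 0], "jaw": 0.2},
    {"offset": [-0.03, 0, 0.09], "delta_rot": [0, 0, 0], "jaw": 0.2},
    {"offset": [-0.04, 0, 0.12], "delta_rot": [0, 0, 0], "jaw": 0.2},
    {"offset": [-0.05, 0, 0.14], "delta_rot": [0, 0, 0], "jaw": 0.2},
    {"offset": [-0.05, 0, 0.14], "delta_rot": [0, 0, 0], "jaw": 0.2},
    {"offset": [-0.05, 0, 0.14], "delta_rot": [0, 0, 0], "jaw": 0.2}
  ]
}}

```text
time: 14.55
position: [0.5122, 0.049, 0.1803]
tool_rot: [0.983, 0.065, 0.173, -0.011]
ft_force: [-0.7, -0.2, 0.9]
grip_width: 0.0096
```

Run:
```python
from h import *
o=get_obs();print(o["moment"].round(2),o["ft_force"].round(2)); inboard()
```

```text
[-0.15  0.61  0.04] [-0.75 -0.17  0.9 ]
TCP board mm [5.550e+01 1.000e-01 1.803e+02] tilt 20.0 yaw 0.08 | upper [  3.5  -0.  135.9] lower [  8.   -0.  133.8] foot [26.1 -0.  73.8]
```

Contact: Fz rose about 3.5 N, with the lower tip edge at z≈133.8 mm and x≈8 mm. That puts the V at about 126 mm, which matches the vision estimate. I'll slide it down the cleat toward the face.

Call:
{"name": "drive_tool", "arguments": {
  "plan": [
    {"offset": [-0.03, 0, 0.01], "delta_rot": [0, 0, 0], "jaw": 0.2},
    {"offset": [-0.06, 0, 0.03], "delta_rot": [0, 0, 0], "jaw": 0.2},
    {"offset": [-0.1, 0, 0.05], "delta_rot": [0, 0, 0], "jaw": 0.2},
    {"offset": [-0.13, 0, 0.06], "delta_rot": [0, 0, 0], "jaw": 0.2},
    {"offset": [-0.16, 0, 0.08], "delta_rot": [0, 0, 0], "jaw": 0.2},
    {"offset": [-0.19, 0, 0.09], "delta_rot": [0, 0, 0], "jaw": 0.2},
    {"offset": [-0.19, 0, 0.09], "delta_rot": [0, 0, 0], "jaw": 0.2},
    {"offset": [-0.19, 0, 0.09], "delta_rot": [0, 0, 0], "jaw": 0.2}
  ]
}}

```text
time: 15.22
position: [0.5105, 0.0488, 0.1785]
tool_rot: [0.983, 0.065, 0.173, -0.011]
ft_force: [-0.8, -0.2, 1.8]
grip_width: 0.0097
```

Run:
```python
from h import *
o=get_obs();print(o["moment"].round(2),o["ft_force"].round(2)); inboard()
```

```text
[-0.1   0.68 -0.02] [-0.76 -0.17  1.77]
TCP board mm [5.380e+01 1.000e-01 1.785e+02] tilt 19.97 yaw 0.07 | upper [  1.9   0.  134.1] lower [  6.4   0.  132. ] foot [24.4  0.  72.1]
```

Call:
{"name": "drive_tool", "arguments": {
  "plan": [
    {"offset": [-0.02, 0, 0.01], "delta_rot": [0, 0, 0], "jaw": 0.2},
    {"offset": [-0.05, 0, 0.02], "delta_rot": [0, 0, 0], "jaw": 0.2},
    {"offset": [-0.08, 0, 0.03], "delta_rot": [0, 0, 0], "jaw": 0.2},
    {"offset": [-0.11, 0, 0.05], "delta_rot": [0, 0, 0], "jaw": 0.2},
    {"offset": [-0.13, 0, 0.06], "delta_rot": [0, 0, 0], "jaw": 0.2},
    {"offset": [-0.15, 0, 0.07], "delta_rot": [0, 0, 0], "jaw": 0.2},
    {"offset": [-0.15, 0, 0.07], "delta_rot": [0, 0, 0], "jaw": 0.2},
    {"offset": [-0.15, 0, 0.07], "delta_rot": [0, 0, 0], "jaw": 0.2}
  ]
}}

```text
time: 15.88
position: [0.5096, 0.0486, 0.1775]
tool_rot: [0.983, 0.065, 0.173, -0.011]
ft_force: [-1.8, 0.1, 2.9]
grip_width: 0.0103
```

Run:
```python
from h import *
o=get_obs();print(o["moment"].round(2),o["ft_force"].round(2)); inboard()
```

```text
[-0.11  0.61  0.06] [-1.77  0.13  2.86]
TCP board mm [5.280e+01 1.000e-01 1.775e+02] tilt 19.99 yaw 0.07 | upper [  0.9  -0.  133. ] lower [  5.4  -0.  130.9] foot [23.5 -0.  71. ]
```

```bash
cat >> h.py <<'E'
def tgt(th,u=1.0,V=125.6,y=0.,lift=0.):
    a=np.radians(th);c,s=np.cos(a),np.sin(a);h=F.get("h",.099)*1e3
    xl=u+3.5*(c+s);zl=V+xl+lift
    ax,az=-60.5,71.5-h
    return bpose((xl-(ax*c-az*s))/1e3,y,(zl-(ax*s+az*c))/1e3,th)
E
python3 - <<'E'
from h import *
delta(*tgt(20));
for th in (15,14,10,5,0): delta(*tgt(th),show=False) ; print(th,[v.round(2) for v in delta(*tgt(th),show=False)],tgt(th)[1].round(4))
E
```

```text
t 15.88 pos [0.5096 0.0486 0.1775] F [-1.77  0.13  2.86] M [-0.11  0.61  0.06] w 0.0103
offset cm [ 0.01  0.01 -0.01] rot deg [0.01 0.01 0.07]
15 [array([0.21, 0.01, 0.54]), array([ 0.01, -4.99,  0.07])] [0.5133 0.049  0.1731]
14 [array([0.24, 0.01, 0.65]), array([ 0.02, -5.99,  0.07])] [0.514  0.0491 0.1722]
10 [array([0.34, 0.01, 1.11]), array([ 0.02, -9.99,  0.07])] [0.5165 0.0495 0.1682]
5 [array([0.43, 0.01, 1.69]), array([  0.02, -14.99,   0.06])] [0.5193 0.0498 0.1631]
0 [array([0.46, 0.01, 2.28]), array([  0.02, -19.99,   0.06])] [0.5216 0.0501 0.1576]
```

Call:
{"name": "drive_tool", "arguments": {
  "plan": [
    {"offset": [0.03, 0, 0.09], "delta_rot": [0, -0.8, 0], "jaw": 0.2},
    {"offset": [0.07, 0, 0.17], "delta_rot": [0, -1.6, 0], "jaw": 0.2},
    {"offset": [0.11, 0, 0.26], "delta_rot": [0, -2.4, 0], "jaw": 0.2},
    {"offset": [0.14, 0, 0.35], "delta_rot": [0, -3.2, 0], "jaw": 0.2},
    {"offset": [0.17, 0, 0.43], "delta_rot": [0, -4, 0], "jaw": 0.2},
    {"offset": [0.2, 0, 0.5], "delta_rot": [0, -4.7, 0], "jaw": 0.2},
    {"offset": [0.21, 0, 0.54], "delta_rot": [0, -5, 0], "jaw": 0.2},
    {"offset": [0.21, 0, 0.54], "delta_rot": [0, -5, 0], "jaw": 0.2}
  ]
}}

```text
time: 16.55
position: [0.5133, 0.0491, 0.1729]
tool_rot: [0.989, 0.065, 0.13, -0.008]
ft_force: [-1.5, -1.3, 3.0]
grip_width: 0.0095
```

Run:
```python
from h import *
inboard();delta(*tgt(15))
delta(*tgt(10))
```

```text
TCP board mm [5.670e+01 1.000e-01 1.729e+02] tilt 14.93 yaw 0.09 | upper [  1.   -0.  133.2] lower [  5.3  -0.  130.7] foot [18.  -0.  69.4]
t 16.55 pos [0.5133 0.0491 0.1729] F [-1.51 -1.35  2.96] M [-0.2   0.72 -0.03] w 0.0095
offset cm [ 0.    0.01 -0.02] rot deg [0.01 0.07 0.09]
t 16.55 pos [0.5133 0.0491 0.1729] F [-1.51 -1.35  2.96] M [-0.2   0.72 -0.03] w 0.0095
offset cm [0.19 0.01 0.53] rot deg [ 0.02 -4.93  0.09]
```

Call:
{"name": "drive_tool", "arguments": {
  "plan": [
    {"offset": [0.03, 0, 0.08], "delta_rot": [0, -0.8, 0], "jaw": 0.2},
    {"offset": [0.06, 0, 0.17], "delta_rot": [0, -1.6, 0], "jaw": 0.2},
    {"offset": [0.09, 0, 0.25], "delta_rot": [0, -2.4, 0], "jaw": 0.2},
    {"offset": [0.12, 0, 0.34], "delta_rot": [0, -3.2, 0], "jaw": 0.2},
    {"offset": [0.15, 0, 0.42], "delta_rot": [0, -4, 0], "jaw": 0.2},
    {"offset": [0.18, 0, 0.5], "delta_rot": [0, -4.7, 0], "jaw": 0.2},
    {"offset": [0.19, 0, 0.53], "delta_rot": [0, -5, 0], "jaw": 0.2},
    {"offset": [0.19, 0, 0.53], "delta_rot": [0, -5, 0], "jaw": 0.2}
  ]
}}

```text
time: 17.22
position: [0.5164, 0.0496, 0.1682]
tool_rot: [0.994, 0.066, 0.086, -0.005]
ft_force: [-2.3, -0.6, 1.0]
grip_width: 0.0099
```

Run:
```python
from h import *
inboard();delta(*tgt(5))
```

```text
TCP board mm [5.980e+01 1.000e-01 1.682e+02] tilt 9.92 yaw 0.08 | upper [  0.9   0.  133.5] lower [  4.9   0.  130.7] foot [12.2  0.  68.5]
t 17.22 pos [0.5164 0.0496 0.1682] F [-2.3  -0.57  0.99] M [-0.19  0.62 -0.03] w 0.0099
offset cm [0.2  0.01 0.56] rot deg [ 0.02 -4.92  0.08]
```

Call:
{"name": "drive_tool", "arguments": {
  "plan": [
    {"offset": [0.03, 0, 0.1], "delta_rot": [0, -0.8, 0], "jaw": 0.2},
    {"offset": [0.06, 0, 0.19], "delta_rot": [0, -1.6, 0], "jaw": 0.2},
    {"offset": [0.09, 0, 0.28], "delta_rot": [0, -2.4, 0], "jaw": 0.2},
    {"offset": [0.12, 0, 0.37], "delta_rot": [0, -3.2, 0], "jaw": 0.2},
    {"offset": [0.15, 0, 0.46], "delta_rot": [0, -4, 0], "jaw": 0.2},
    {"offset": [0.18, 0, 0.54], "delta_rot": [0, -4.7, 0], "jaw": 0.2},
    {"offset": [0.19, 0, 0.57], "delta_rot": [0, -5, 0], "jaw": 0.2},
    {"offset": [0.19, 0, 0.57], "delta_rot": [0, -5, 0], "jaw": 0.2}
  ]
}}

```text
time: 17.88
position: [0.5193, 0.0499, 0.163]
tool_rot: [0.997, 0.066, 0.043, -0.003]
ft_force: [-2.4, 0.6, 2.1]
grip_width: 0.0097
```

```bash
python3 - <<'E'
from h import *
inboard();delta(*tgt(1))
E
python3 snap.py k 310,135,120,100,6
```

```text
TCP board mm [6.27e+01 1.00e-01 1.63e+02] tilt 4.93 yaw 0.07 | upper [  1.    0.  133.6] lower [  4.8   0.  130.4] foot [ 6.7  0.  67.9]
t 17.88 pos [0.5193 0.0499 0.163 ] F [-2.44  0.59  2.07] M [-0.1   0.68 -0.02] w 0.0097
offset cm [0.15 0.01 0.45] rot deg [ 0.02 -3.93  0.07]
TCP board mm [6.27e+01 1.00e-01 1.63e+02] tilt 4.93 yaw 0.07 | upper [  1.    0.  133.6] lower [  4.8   0.  130.4] foot [ 6.7  0.  67.9]
```

View pics/k_o.png

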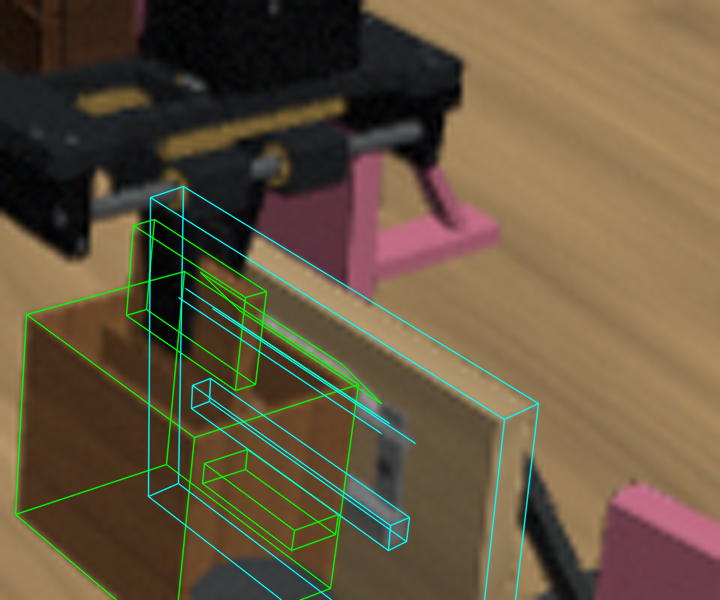

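Call:
{"name": "drive_tool", "arguments": {
  "plan": [
    {"offset": [0.02, 0, 0.07], "delta_rot": [0, -0.6, 0], "jaw": 0.2},
    {"offset": [0.05, 0, 0.15], "delta_rot": [0, -1.3, 0], "jaw": 0.2},
    {"offset": [0.08, 0, 0.23], "delta_rot": [0, -2, 0], "jaw": 0.2},
    {"offset": [0.1, 0, 0.3], "delta_rot": [0, -2.6, 0], "jaw": 0.2},
    {"offset": [0.12, 0, 0.37], "delta_rot": [0, -3.2, 0], "jaw": 0.2},
    {"offset": [0.14, 0, 0.43], "delta_rot": [0, -3.7, 0], "jaw": 0.2},
    {"offset": [0.15, 0, 0.46], "delta_rot": [0, -3.9, 0], "jaw": 0.2},
    {"offset": [0.15, 0, 0.46], "delta_rot": [0, -3.9, 0], "jaw": 0.2}
  ]
}}

```text
time: 18.6
position: [0.5212, 0.0502, 0.1587]
tool_rot: [0.998, 0.066, 0.009, -0.0]
ft_force: [-2.7, 0.2, 4.9]
grip_width: 0.0096
```

```bash
python3 - <<'E'
from h import *
inboard();delta(*tgt(0))
E
python3 snap.py l 310,135,120,100,6
```

```text
TCP board mm [6.460e+01 1.000e-01 1.587e+02] tilt 1.05 yaw 0.07 | upper [  1.1  -0.  133.6] lower [  4.6  -0.  130.1] foot [ 2.3 -0.1 67.6]
t 18.6 pos [0.5212 0.0502 0.1587] F [-2.68  0.19  4.86] M [-0.03  0.83  0.04] w 0.0096
offset cm [0.04 0.01 0.11] rot deg [ 0.03 -1.05  0.07]
TCP board mm [6.460e+01 1.000e-01 1.587e+02] tilt 1.05 yaw 0.07 | upper [  1.1  -0.  133.6] lower [  4.6  -0.  130.1] foot [ 2.3 -0.1 67.6]
```

View pics/l.png

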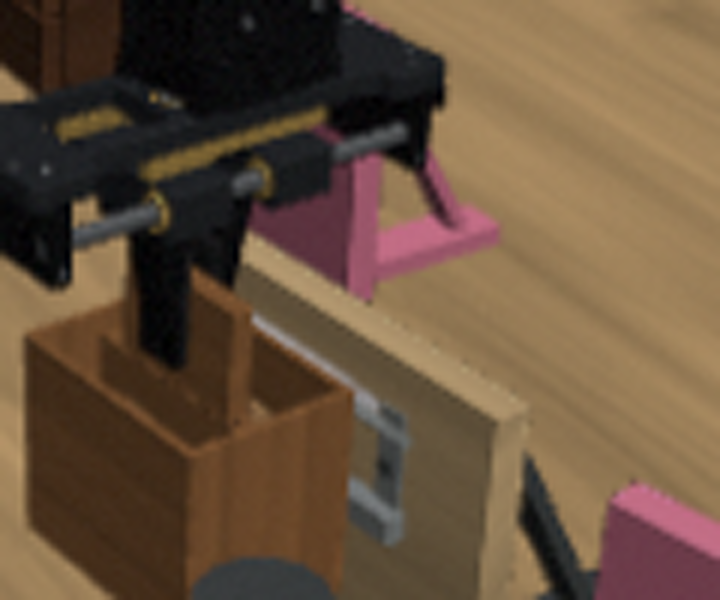

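Call:
{"name": "drive_tool", "arguments": {
  "plan": [
    {"offset": [-0.01, 0, 0.02], "delta_rot": [0, -0.1, 0], "jaw": 0.2},
    {"offset": [-0.03, 0, 0.04], "delta_rot": [0, -0.2, 0], "jaw": 0.2},
    {"offset": [-0.05, 0, 0.06], "delta_rot": [0, -0.3, 0], "jaw": 0.2},
    {"offset": [-0.07, 0, 0.08], "delta_rot": [0, -0.4, 0], "jaw": 0.2},
    {"offset": [-0.09, 0, 0.1], "delta_rot": [0, -0.5, 0], "jaw": 0.2},
    {"offset": [-0.09, 0, 0.1], "delta_rot": [0, -0.5, 0], "jaw": 0.2},
    {"offset": [-0.09, 0, 0.1], "delta_rot": [0, -0.5, 0], "jaw": 0.2},
    {"offset": [-0.09, 0, 0.1], "delta_rot": [0, -0.5, 0], "jaw": 0.2}
  ]
}}

```text
time: 19.32
position: [0.5211, 0.05, 0.1581]
tool_rot: [0.998, 0.066, 0.006, 0.0]
ft_force: [-1.8, 0.6, 5.6]
grip_width: 0.0097
```

Run:
```python
from h import *
inboard();delta(*tgt(0))
```

```text
TCP board mm [ 64.5  -0.  158.1] tilt 0.69 yaw 0.05 | upper [ 8.000e-01 -1.000e-01  1.333e+02] lower [ 4.300e+00 -1.000e-01  1.299e+02] foot [ 1.6 -0.2 67.3]
t 19.32 pos [0.5211 0.05   0.1581] F [-1.82  0.63  5.64] M [0.12 0.61 0.04] w 0.0097
offset cm [ 0.05 -0.    0.05] rot deg [ 0.05 -0.69  0.05]
```

Home: the last inward nudge was resisted (x moved only about 0.2 of the 0.9 mm commanded), so the strip is seated and total contact is about 8 N. I'll ease the load and open.

Call:
{"name": "drive_tool", "arguments": {
  "plan": [
    {"offset": [0.03, 0, -0.02], "delta_rot": [0, 0, 0], "jaw": 0.2},
    {"offset": [0.05, 0, -0.03], "delta_rot": [0, 0, 0], "jaw": 0.2},
    {"offset": [0.05, 0, -0.03], "delta_rot": [0, 0, 0], "jaw": 0.2},
    {"offset": [0.05, 0, -0.03], "delta_rot": [0, 0, 0], "jaw": 1.2},
    {"offset": [0.05, 0, -0.03], "delta_rot": [0, 0, 0], "jaw": 1.5},
    {"offset": [0.05, 0, -0.03], "delta_rot": [0, 0, 0], "jaw": 2},
    {"offset": [0.05, 0, -0.03], "delta_rot": [0, 0, 0], "jaw": 3},
    {"offset": [0.05, 0, -0.03], "delta_rot": [0, 0, 0], "jaw": 4}
  ]
}}

```text
time: 19.98
position: [0.5211, 0.05, 0.1578]
tool_rot: [0.998, 0.066, 0.005, 0.0]
ft_force: [0.4, 0.0, 0.3]
grip_width: 0.026
```

```bash
python3 - <<'E'
from h import *
inboard()
E
python3 snap.py m 310,135,120,100,6
```

```text
TCP board mm [ 64.5  -0.  157.8] tilt 0.62 yaw 0.06 | upper [ 8.000e-01 -1.000e-01  1.332e+02] lower [ 4.300e+00 -1.000e-01  1.297e+02] foot [ 1.5 -0.2 67.2]
TCP board mm [ 64.5  -0.  157.8] tilt 0.62 yaw 0.06 | upper [ 8.000e-01 -1.000e-01  1.332e+02] lower [ 4.300e+00 -1.000e-01  1.297e+02] foot [ 1.5 -0.2 67.2]
```

View pics/m.png

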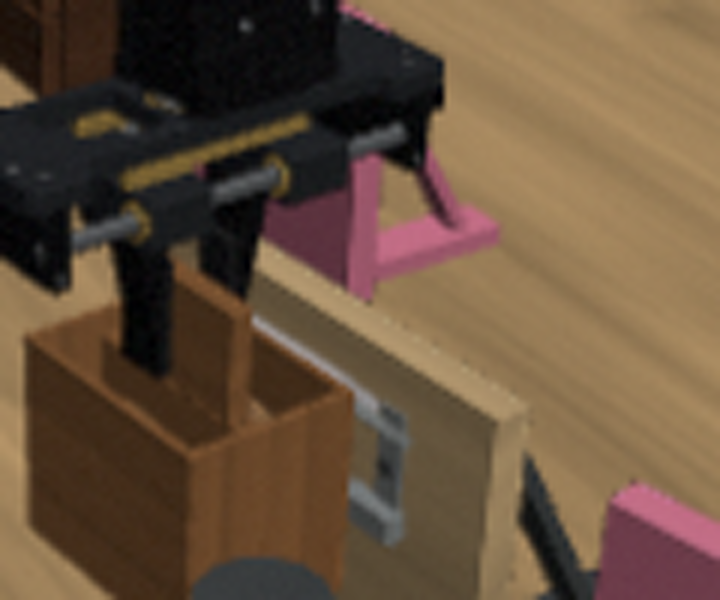

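The caddy hangs with both fingers off the handle. I'll retreat straight up.

Call:
{"name": "drive_tool", "arguments": {
  "plan": [
    {"offset": [0, 0, 0], "delta_rot": [0, 0, 0], "jaw": 4},
    {"offset": [0, 0, 0], "delta_rot": [0, 0, 0], "jaw": 4},
    {"offset": [0, 0, -0.5], "delta_rot": [0, 0, 0], "jaw": 4},
    {"offset": [0, 0, -1.5], "delta_rot": [0, 0, 0], "jaw": 4},
    {"offset": [0, 0, -3], "delta_rot": [0, 0, 0], "jaw": 4},
    {"offset": [0, 0, -5], "delta_rot": [0, 0, 0], "jaw": 4},
    {"offset": [0, 0, -7.5], "delta_rot": [0, 0, 0], "jaw": 4},
    {"offset": [0, 0, -10], "delta_rot": [0, 0, 0], "jaw": 4}
  ]
}}

```text
time: 20.7
position: [0.5195, 0.0501, 0.2597]
tool_rot: [0.998, 0.066, 0.005, -0.0]
ft_force: [0.1, 0.7, 0.0]
grip_width: 0.0402
```

Call:
{"name": "drive_tool", "arguments": {
  "plan": [
    {"offset": [0, 0, -2], "delta_rot": [0, 0, 0], "jaw": 4},
    {"offset": [0, 0, -4], "delta_rot": [0, 0, 0], "jaw": 4},
    {"offset": [0, 0, -5], "delta_rot": [0, 0, 0], "jaw": 4},
    {"offset": [0, 0, -5], "delta_rot": [0, 0, 0], "jaw": 4},
    {"offset": [0, 0, -5], "delta_rot": [0, 0, 0], "jaw": 4},
    {"offset": [0, 0, -5], "delta_rot": [0, 0, 0], "jaw": 4},
    {"offset": [0, 0, -5], "delta_rot": [0, 0, 0], "jaw": 4},
    {"offset": [0, 0, -5], "delta_rot": [0, 0, 0], "jaw": 4}
  ]
}}

```text
time: 21.37
position: [0.5186, 0.05, 0.3066]
tool_rot: [0.998, 0.066, 0.004, -0.0]
ft_force: [0.4, -0.2, 0.5]
grip_width: 0.0397
```

Run:
```python
from h import *
im=camera("scene")[:,:,::-1].copy();cv2.imwrite("pics/n.png",im);c=calibration("scene")
z=cv2.resize(im[130:260,250:410],None,fx=4.5,fy=4.5,interpolation=cv2.INTER_CUBIC)
b=F["board"];p=np.r_[place(b,[(.064,0,0)])[0][:2],b[2]];E=[[(q[0],q[1],q[2]+.1255-.068) for q in e] for e in CADDY]
draw(z,c,p,E,4.5,np.array([250,130]));cv2.imwrite("pics/n_o.png",z)
w=camera("top")[:,:,::-1];cv2.imwrite("pics/n_top.png",w);print(get_obs()["position"],get_obs()["ft_force"],get_obs()["time"])
```

```text
[0.51889145 0.04999881 0.30702661] [ 0.02185859 -0.23401052  0.68176364] 21.4667
```

View pics/n_o.png

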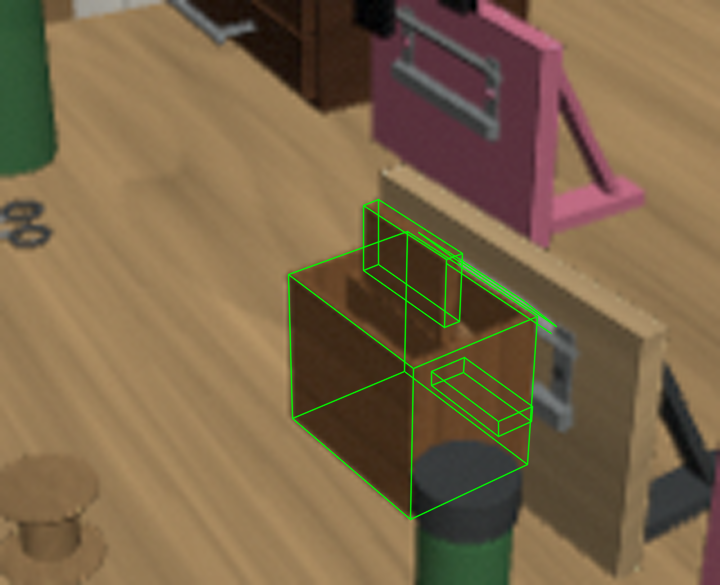

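View pics/n.png

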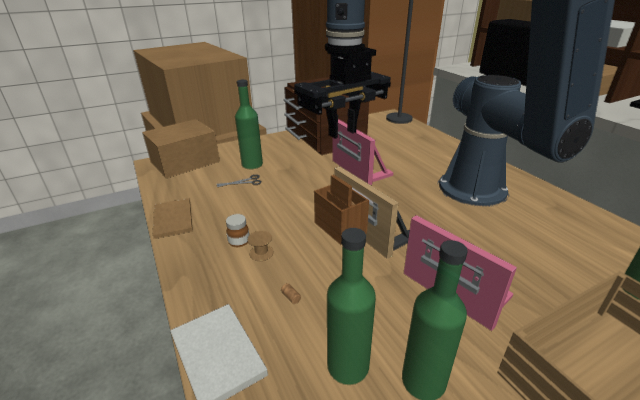

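The caddy hangs upright and flush at (340,210), and its outline matches the home-pose model within about 1 px. The bystanders are where they were and the gripper is clear, so I'm handing in.

```bash
python3 -c "
from rig import *
print(hand_in())"
```

```text
the job is handed in; nothing more can be done
None
```

The caddy hangs on the cleat of the plywood board, upright and flush, and I let go only after it was home. I handed in at about 21.5 s of the 64 s; `hand_in()` gave no verdict.

- **Pick-up:** I gripped the caddy by its handle and lifted it clear, then carried it to the board with its bottom tilted out 20°.
- **Finding the cleat:** I lowered it in small steps and felt the cleat at about 3.5 N. That puts the true V about 2.5–3 mm above nominal, and the vision estimate was +2 to +3 mm.
- **Hanging:** I slid the strip down into the V and swung the bottom in, about 5° at a time. The wrist force suggested about 8–9 N or less on the board throughout. A last small inward push was resisted, so the strip was seated before I eased off and opened the fingers.

**Last checks:**
- The final scene picture matches the predicted home pose to about 1 px.
- The gripper is 15 cm above where it let go, and the wrist force reads within its noise of zero.
- The bystanders look unmoved in the scene picture. I saved a top view as well but did not inspect it.
- No check failed. While moving in, the scene camera showed both board and caddy shifted by 1–2 px, about the same for each, so their relative position was not affected.

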